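# Move three samples round to their proper test stations

### The job

The three samples on the dispensary bench stand at one another's test stations. Park one of them upright on the empty cork mat, let go of it there, and change them round so that in the end the tall bottle stands on the round stirrer plate, the wide jar on the square balance pan and the slim vial on the oblong light panel, each upright, let go and in the middle of its surface. Set them down without dropping or tipping them, and leave the beaker and the measuring cylinder standing where they are.

Things in the scene. Friction and masses are not known exactly. Their poses are not given: they have to be found in the camera images.
- bottle_center (a point): The tall bottle: upright amber glass with a white paper label, 100 mm tall. Round body 50 mm in diameter up to 66 mm from its foot, a shoulder up to 76 mm, then a black screw cap 34 mm in diameter and 24 mm high. 150 to 310 g, loose. The point is on its axis, 50 mm above its foot; z points up to the cap.
- jar_center (a point): The wide jar: squat upright amber glass with a white paper label, 58 mm in diameter all the way up, 58 mm tall, the upper 16 mm being its black lid. 140 to 280 g, loose. The point is on its axis, 29 mm above its foot; z points up.
- vial_center (a point): The slim vial in its holder (one rigid piece): upright black sleeve 30 mm in diameter and 55 mm tall, with a white cap 23 mm in diameter and 25 mm high on top, 80 mm tall in all. 56 to 112 g, loose. The point is on its axis, 40 mm above its foot; z points up to the cap.
- balance_pan (a point): The balance: low white box, 140 by 110 mm, with a dark display strip along its front edge and a square steel pan, 90 by 90 mm, whose flat top is 45 mm above the bench. The point is the middle of the pan's top. Fixed to the bench. z is up; -x points to its front edge.
- stirrer_plate (a point): The stirrer: low grey box, 140 by 114 mm, with a black knob at its front and a round white plate, 100 mm in diameter, whose flat top is 50 mm above the bench. The point is the middle of the plate's top. Fixed to the bench. z is up; -x points to its front edge.
- light_panel (a point): The light panel for inspecting samples: flat oblong slab, 100 mm (x) by 140 mm (y), black rim with a white area of 80 by 120 mm, its flat top 18 mm above the bench. The point is the middle of its top. Fixed to the bench. z is up.
- cork_mat (a point): The cork mat, empty at the start: plain square, 100 by 100 mm, 6 mm thick, lying on the bench. The point is the middle of its top. Fixed. z is up.
- beaker_center (a point): Bystander: empty open glass beaker, 48 mm in diameter, 68 mm tall, loose on the bench. The point is on its axis, 34 mm above its foot; z points up.
- cylinder_center (a point): Bystander: clear measuring cylinder, tube 26 mm in diameter on a white round foot 48 mm in diameter, 100 mm tall, loose on the bench. The point is on its axis, 50 mm above its foot; z points up.
Things that resemble listed ones, but are neither listed nor needed, are in the scene too. Leave any turquoise look-alike of the part that bears jar_center alone. Leave any blue look-alike of the part that bears bottle_center alone.

How it is judged:
On the way:
1. one of the samples stands upright on the cork mat, let go (((horizontal distance between bottle_center and cork_mat below 0.045 m and z of bottle_center in the frame of cork_mat between 0.045 and 0.055 m and angle between bottle_center's own z axis and vertical below 0.1 rad and linear speed of bottle below 0.02 m/s and contact force between the fingers and bottle below 0.1 N) or (horizontal distance between jar_center and cork_mat below 0.045 m and z of jar_center in the frame of cork_mat between 0.024 and 0.034 m and angle between jar_center's own z axis and vertical below 0.1 rad and linear speed of jar below 0.02 m/s and contact force between the fingers and jar below 0.1 N) or (horizontal distance between vial_center and cork_mat below 0.045 m and z of vial_center in the frame of cork_mat between 0.035 and 0.045 m and angle between vial_center's own z axis and vertical below 0.1 rad and linear speed of vial below 0.02 m/s and contact force between the fingers and vial below 0.1 N))), for 0.2 s.
At the end, for the whole second after the job is handed in: The bottle stands on the stirrer plate, the jar on the balance pan and the vial on the light panel, each within 15 mm of the middle, its foot on the surface (within 5 mm), upright within 0.1 rad, released and at rest (horizontal distance between bottle_center and stirrer_plate below 0.015 m and z of bottle_center in the frame of stirrer_plate between 0.045 and 0.055 m and angle between each of bottle_center, jar_center, vial_center's own z axis and vertical below 0.1 rad and linear speed of each of bottle, jar, vial below 0.02 m/s and contact force between the fingers and bottle below 0.1 N and horizontal distance between jar_center and balance_pan below 0.015 m and z of jar_center in the frame of balance_pan between 0.024 and 0.034 m and contact force between the fingers and jar below 0.1 N and horizontal distance between vial_center and light_panel below 0.015 m and z of vial_center in the frame of light_panel between 0.035 and 0.045 m and contact force between the fingers and vial below 0.1 N); the robot touches nothing.
It fails at once if the beaker is knocked over or pushed away (more than 30 mm, or tilted more than 0.5 rad) (distance of beaker_center from where it was at the start of the episode above 0.03 m or angle between beaker_center's own z axis and vertical above 0.5 rad).
It fails at once if the measuring cylinder is knocked over or pushed away (more than 30 mm, or tilted more than 0.5 rad) (distance of cylinder_center from where it was at the start of the episode above 0.03 m or angle between cylinder_center's own z axis and vertical above 0.5 rad).
It fails at once if the bottle is dropped (falls freely faster than 0.6 m/s, about 20 mm of fall) or tipped by more than 0.8 rad (angle between bottle_center's own z axis and vertical above 0.8 rad or (contact force between the fingers and bottle below 0.05 N and linear speed of bottle above 0.6 m/s)).
It fails at once if the jar is dropped (falls freely faster than 0.6 m/s, about 20 mm of fall) or tipped by more than 0.8 rad (angle between jar_center's own z axis and vertical above 0.8 rad or (contact force between the fingers and jar below 0.05 N and linear speed of jar above 0.6 m/s)).
It fails at once if the vial is dropped (falls freely faster than 0.6 m/s, about 20 mm of fall) or tipped by more than 0.8 rad (angle between vial_center's own z axis and vertical above 0.8 rad or (contact force between the fingers and vial below 0.05 N and linear speed of vial above 0.6 m/s)).
It also fails if it takes over 128 s, if anything falls off the work surface, if the arm or the gripper's body presses on something with over 40 N, if the wrist force passes 120 N, or if a joint passes its speed limit or range.

### The arm

A 6-joint arm with a two-finger parallel gripper is mounted at the origin on the work surface. World frame = base frame: x ahead of the robot, y to its left, z up, the work surface at z = 0. Lengths are in m, angles in rad, forces in N, time in s.
With the tool pointing down it reaches from about 0.375 to 0.9 m from the base axis. Payload 3.1 kg.
Tool frame: the origin (TCP) lies at the very end of the fingers, on their centre line; the grasp point (between the pads) lies 19 mm behind it (hold_point_z is the distance from the TCP to the grasp point, in m); z points along the fingers, x is the direction in which the jaws open and shut, and the axes are right-handed (so a half turn about z gives the same grasp; the last joint's range is limited). The gripper opens to 87 mm and grips with 3 to 60 N. Pads are 19 mm wide; open, the fingers measure 117 mm over their backs; the gripper's body (75 mm by 190 mm) begins 51 mm behind the grasp point.
Start: joints at [-1.395, 0.527, 1.433, -0, 1.181, -0.178], TCP at [0.217, -0.586, 0.183] pointing down, gripper open.
Joint ranges: [-3.08, 3.08], [-0.75, 2.2], [0.22, 2.44], [-1.43, 4.57], [0, 2.65], [-2.85, 2.85]. Speed limits (rad/s): [2.79, 2.79, 3.14, 3.14, 3.14, 3.14].

### API

Orientations are given as a unit quaternion [x, y, z, w].
In Python, from rig import * gives the robot as it stands.
- The arm moves only by the tool carry_out, never from a script. Its argument "deltas" is a list of rows, each a list of 7 numbers: the closure, from -1 (fully open) to 1 (shut), then the shift along the tool's x, y, z in units of 25 mm (1.0 is 25 mm), then the turn, a rotation vector about the tool's x, y, z in degrees. In form: [[jaw, x, y, z, rx, ry, rz], ...]. A call has 1 to 8 rows; each row is the pose to reach, as a shift and turn from the pose commanded when the call began, along the tool's axes at that moment; what a row does not reach only later rows make up. A row lasts 1/10 s, in which the tool goes at most 50 mm and 8.59 degrees, less where a joint would pass 70% of its speed; a pose out of reach is approached as far as the arm can. A call with a gripper value outside its range is refused whole. The fingers move at their own pace and stop on an object; "force" is the grip in N (left out, the last holds). Time passes only in rows, so rows that repeat a pose let the fingers close. It gives the time, the measured TCP pose, the force and the opening at its end, in the units of the state.
- get_obs(): the state, without advancing time (a new reading comes with each control period).
- camera(name): name is "scene" or "top" or "wrist"; returns (picture, depth): 400x640x3 uint8, red, green, blue; 400x640 float32, m along the optical axis (not along the pixel's ray), 0 where there is no reading.
- camera_info(name): a dict with "mtx" (3x3 intrinsics, pixels), "origin" and "rotation" of the camera in the world. Camera axes: x right, y down, z forward; pixel columns grow to the right and rows downward; lengths in m; the calibration is good to about 2 mm. A picture is of the moment at which its call begins: read the wrist's pose just before it. camera_info takes no time and is no camera call; for the wrist camera it gives the pose at the moment of the call.
- hand_in(): hands the job in, once; it reports no verdict.
Trained networks look in the newest picture that a camera, given by its name, has taken for a name from the list of things; names that differ only in an ending like _2 or _b are one class to them, and where a whole thing is asked for, a point or a joint stands for the part that bears it (a point fixed in the world has none). Each returns a list of dicts, best first, with "score" (0 to 1); they miss things now and then, are a little off and sometimes report something else, mostly with a low value. They report only what shows in the picture. A call takes as long as a camera call. They do not tell look-alikes from the thing itself.
- spot_in(camera, target): "pixel" ([row, column] in pixels, amid what is visible of it).
The state is a dict: "time": time; "q": joint angles; "joint_velocities": joint speeds; "joint_torque": joint torques, N m; "position": TCP position; "tool_rot": TCP orientation; "ft_force": force on the tool from outside, world axes, zero at the start; "moment": the same for the moment, N m; "grip_width": finger opening in m.
Only numpy, scipy, OpenCV 4.12 (cv2) and the standard library are available. Lean on these libraries where they do the work, as an engineer would, in place of code of your own. Each camera call takes 0.05 s, during which the arm holds its last target.

## Working session

There is one attempt and no reset: what is moved stays moved. The work goes in short steps, Python scripts to look and compute and a tool call to move; the robot and the scene stay as the last step left them, time stands still between calls to the robot, and variables do not carry over. Pictures are saved under pics/ and viewed, and the job is handed in when it is done.

Besides the shell and the picture viewer there is one more tool, called after "Call:" as name([rows], argument=value, ...), one row to a line, values as JSON. carry_out: Moves the arm, as the interface text tells. Its arguments: {"type":"object","properties":{"deltas":{"type":"array"},"force":{"type":"number"}},"required":["deltas"]}

```bash
mkdir -p pics; ls
python3 - <<'E'
from rig import *
import cv2
o=get_obs();print(o)
for n in ("scene","top"):
    p,d=camera(n);cv2.imwrite(f"pics/{n}0.png",cv2.cvtColor(p,cv2.COLOR_RGB2BGR))
    i=camera_info(n);print(n,i)
    for t in ["bottle_center","jar_center","vial_center","balance_pan","stirrer_plate","light_panel","cork_mat","beaker_center","cylinder_center"]:
        print(t,[(r["pixel"],round(r["score"],2)) for r in spot_in(n,t)])
E
```

```text
pics
{'time': 0.0, 'q': array([-1.39549121e+00,  5.28449874e-01,  1.43389544e+00,  4.99093280e-06,
        1.18138688e+00, -1.78500852e-01]), 'joint_velocities': array([ 0.00028368, -0.00072881,  0.00064594,  0.00057506,  0.000703  ,
       -0.00069137]), 'joint_torque': array([ 1.23270063e-03, -4.40031374e+01, -1.76589650e+01,  6.32695528e-02,
        5.81154681e-02, -1.74234256e-04]), 'position': array([ 0.21642947, -0.58546857,  0.18248391]), 'tool_rot': array([ 8.20508141e-01, -5.71633840e-01, -7.53599194e-04, -7.59280053e-04]), 'ft_force': array([ 0.3414818 , -0.49455751, -1.03240396]), 'moment': array([ 0.01025043, -0.01851943,  0.01960698]), 'grip_width': 0.0873007645107045}
scene {'mtx': array([[394.04318521,   0.        , 314.27406965],
       [  0.        , 394.04318521, 201.97113503],
       [  0.        ,   0.        ,   1.        ]]), 'origin': array([ 0.92224927, -0.10280869,  0.72284975]), 'rotation': array([ 0.7665842 ,  0.57468213, -0.17773655, -0.22471946])}
bottle_center [([220.1, 447.8], 0.81), ([238.4, 395.4], 0.61)]
jar_center [([299.8, 253.3], 0.8), ([241.8, 23
[... 278 characters left out ...]
p {'mtx': array([[368.61846813,   0.        , 317.46092914],
       [  0.        , 368.61846813, 197.95953214],
       [  0.        ,   0.        ,   1.        ]]), 'origin': array([0.46441992, 0.01872174, 0.98156216]), 'rotation': array([-0.7010956 ,  0.71164227, -0.0411101 ,  0.01844433])}
bottle_center [([173.0, 211.4], 0.67), ([160.2, 262.0], 0.65)]
jar_center [([201.4, 370.6], 0.95), ([150.5, 370.3], 0.91)]
vial_center [([238.9, 431.8], 0.5)]
balance_pan [([175.8, 268.8], 0.8)]
stirrer_plate [([246.9, 421.9], 0.92)]
light_panel [([166.4, 362.7], 0.88), ([253.0, 216.1], 0.19)]
cork_mat [([253.4, 219.1], 0.86)]
beaker_center [([161.7, 310.6], 0.67)]
cylinder_center [([216.4, 307.1], 0.8)]
```

View pics/scene0.png

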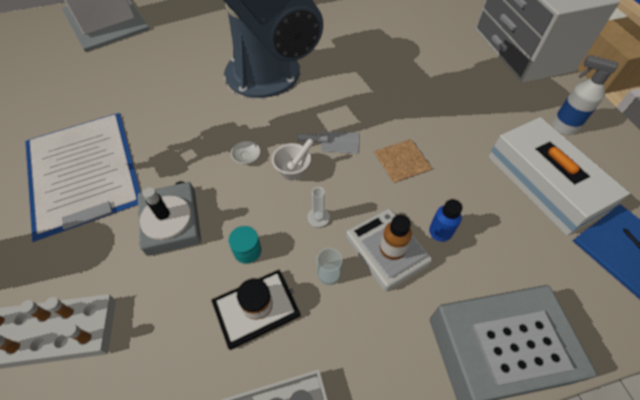

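View pics/top0.png

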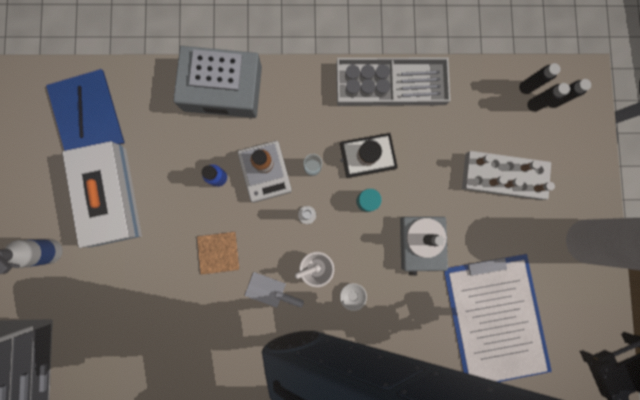

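```bash
cat > h.py <<'E'
from rig import *
import numpy as np, cv2
from scipy.spatial.transform import Rotation as R
def cloud(n):
    p,d=camera(n);i=camera_info(n);K=i["mtx"]
    v,u=np.mgrid[0:400,0:640]
    P=np.stack([(u-K[0,2])/K[0,0]*d,(v-K[1,2])/K[1,1]*d,d],-1)
    W=P@R.from_quat(i["rotation"]).as_matrix().T+i["origin"]
    W[d==0]=np.nan
    return p,d,W,i
def px2w(i,rc,z):
    K=i["mtx"];r=R.from_quat(i["rotation"]).apply([(rc[1]-K[0,2])/K[0,0],(rc[0]-K[1,2])/K[1,1],1])
    return i["origin"]+r*(z-i["origin"][2])/r[2]
def proj(i,w):
    c=R.from_quat(i["rotation"]).inv().apply(np.asarray(w)-i["origin"]);q=c@i["mtx"].T
    return q[...,:2]/q[...,2:]
E
python3 - <<'E'
from h import *
pts=dict(bottle=((160,262),.15),blue=((173,211),.1),jar=((150,370),.076),turq=((201,370),.058),vial=((239,432),.13),balance=((176,267),.045),stir=((247,422),.05),panel=((155,368),.018),cork=((253,218),.006),beaker=((162,311),.068),cyl=((215,308),.1))
ti=camera_info("top")
p,d,W,i=cloud("top")
cv2.imwrite("pics/topc.png",cv2.cvtColor(cv2.resize(p[110:290,170:460],None,fx=2.7,fy=2.7,interpolation=3),cv2.COLOR_RGB2BGR))
np.save("topW.npy",W);np.save("topP.npy",p)
for k,(rc,z) in pts.items():
    w=px2w(i,rc,z); print(k,w.round(3),"depth",W[int(rc[0]),int(rc[1])].round(3))
p,d,W2,i2=cloud("scene");np.save("sceneW.npy",W2);np.save("sceneP.npy",p)
for n,w in (("top",W),("scene",W2)):
    Z=w[...,2]; print(n,np.nanmedian(Z[np.abs(Z)<.015]))
    for k,(rc,z) in pts.items():
        c=px2w(i,rc,z);m=np.hypot(w[...,0]-c[0],w[...,1]-c[1])<.06
        print(k,"zmax",np.nanpercentile(Z[m],99.5).round(3))
E
```

```text
bottle [0.623 0.116 0.15 ] depth [0.624 0.117 0.144]
blue [0.602 0.244 0.1  ] depth [0.602 0.244 0.1  ]
jar [ 0.659 -0.145  0.076] depth [ 0.659 -0.145  0.076]
turq [ 0.533 -0.144  0.058] depth [ 0.533 -0.144  0.058]
vial [ 0.437 -0.274  0.13 ] depth [ 0.436 -0.279  0.113]
balance [0.601 0.116 0.045] depth [0.601 0.116 0.046]
stir [ 0.415 -0.275  0.05 ] depth [ 0.415 -0.274  0.051]
panel [ 0.659 -0.149  0.018] depth [ 0.647 -0.139  0.077]
cork [0.406 0.248 0.006] depth [0.406 0.248 0.007]
beaker [0.632 0.004 0.068] depth [0.644 0.002 0.004]
cyl [0.498 0.013 0.1  ] depth [0.501 0.013 0.015]
top 0.0005913523029097423
bottle zmax 0.147
blue zmax 0.103
jar zmax 0.08
turq zmax 0.062
vial zmax 0.132
balance zmax 0.147
stir zmax 0.132
panel zmax 0.08
cork zmax 0.01
beaker zmax 0.07
cyl zmax 0.101
scene -0.0006942215602481205
bottle zmax 0.145
blue zmax 0.1
jar zmax 0.077
turq zmax 0.06
vial zmax 0.13
balance zmax 0.146
stir zmax 0.13
panel zmax 0.077
cork zmax 0.008
beaker zmax 0.068
cyl zmax 0.1
```

View pics/topc.png

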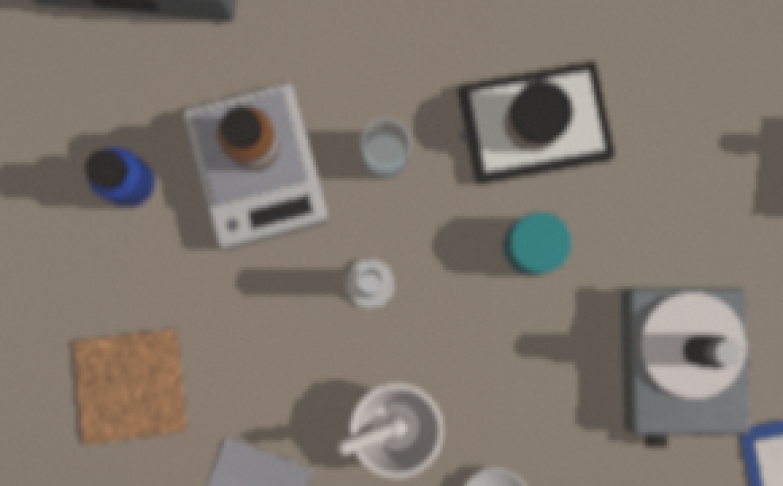

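```bash
cat >> h.py <<'E'
def ortho(p,i,c,h,half=.1,s=2000.):
    "patch at plane z=h about c; rows grow with -x, cols with -y ; 1/s m per px"
    n=int(half*2*s);w=[[c[0]+half,c[1]+half,h],[c[0]+half,c[1]-half,h],[c[0]-half,c[1]-half,h],[c[0]-half,c[1]+half,h]]
    H=cv2.getPerspectiveTransform(np.float32([[0,0],[n,0],[n,n],[0,n]]),np.float32(proj(i,w)))
    return cv2.warpPerspective(p,H,(n,n),flags=cv2.INTER_CUBIC|cv2.WARP_INVERSE_MAP)
E
python3 - <<'E'
from h import *
st=dict(balance=((.62,.116),.045),stir=((.415,-.275),.05),panel=((.659,-.149),.018),cork=((.406,.248),.006))
rows=[]
for n in ("top","scene"):
    p=np.load(n+"P.npy");i=camera_info(n)
    rows.append(np.hstack([cv2.resize(ortho(p,i,c,h),(200,200)) for c,h in st.values()]))
im=np.vstack(rows)
for k in range(4):
  for j in range(2): cv2.drawMarker(im,(k*200+100,j*200+100),(255,0,0),0,10,1)
cv2.imwrite("pics/ortho.png",cv2.cvtColor(im,cv2.COLOR_RGB2BGR))
# object tops
ob=dict(bottle=((.623,.116),.145,.017),jar=((.659,-.145),.076,.029),vial=((.437,-.274),.13,.0115),beaker=((.63,.004),.068,.024),blue=((.602,.244),.1,.017),turq=((.533,-.144),.058,.029),cyl=((.498,.013),.1,.013))
for n in ("top","scene"):
    W=np.load(n+"W.npy")
    for k,(c,h,r) in ob.items():
        m=(np.hypot(W[...,0]-c[0],W[...,1]-c[1])<.045)&(abs(W[...,2]-h)<.006)
        q=W[m][:,:2].astype(np.float32)
        if len(q)<4: print(n,k,len(q));continue
        ce,rr=cv2.minEnclosingCircle(q); print(n,k,len(q),"mean",q.mean(0).round(4),"enc",np.round(ce,4),round(rr,4))
E
```

```text
top bottle 166 mean [0.634  0.1246] enc [0.6342 0.1246] 0.0166
top jar 409 mean [ 0.6589 -0.1454] enc [ 0.6591 -0.1465] 0.0292
top vial 79 mean [ 0.4352 -0.2895] enc [ 0.4347 -0.2901] 0.0115
top beaker 74 mean [ 0.6317 -0.0009] enc [ 6.321e-01 -1.000e-04] 0.0241
top blue 157 mean [0.6063 0.2502] enc [0.607  0.2506] 0.017
top turq 409 mean [ 0.5381 -0.1438] enc [ 0.5384 -0.1442] 0.0291
top cyl 34 mean [0.5039 0.0158] enc [0.504  0.0159] 0.0126
scene bottle 287 mean [0.6361 0.1234] enc [0.6355 0.1244] 0.0174
scene jar 856 mean [ 0.6607 -0.1465] enc [ 0.6591 -0.1463] 0.0294
scene vial 116 mean [ 0.4364 -0.2901] enc [ 0.4353 -0.2898] 0.0122
scene beaker 155 mean [ 6.329e-01 -6.000e-04] enc [ 0.6317 -0.0009] 0.0242
scene blue 232 mean [0.6082 0.2498] enc [0.6065 0.2501] 0.0178
scene turq 637 mean [ 0.5399 -0.1447] enc [ 0.5388 -0.1441] 0.029
scene cyl 78 mean [0.5049 0.0158] enc [0.5041 0.0151] 0.0137
```

View pics/ortho.png

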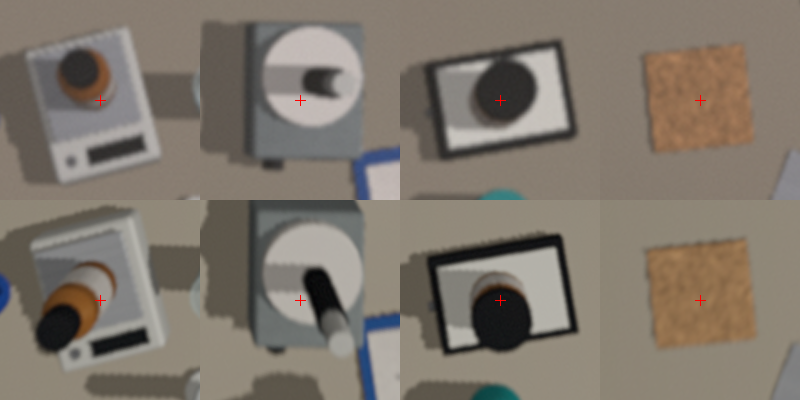

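Run:
```python
from h import *
st=dict(balance=((.635,.12),.045),stir=((.44,-.288),.05),panel=((.661,-.15),.018),cork=((.41,.248),.006))
out=[]
for n in ("top","scene"):
    p=np.load(n+"P.npy");i=camera_info(n);W=np.load(n+"W.npy")
    for k,(c,h) in st.items():
        o=ortho(p,i,c,h,.09);g=cv2.cvtColor(o,cv2.COLOR_RGB2HSV).astype(int);H,S,V=g[...,0],g[...,1],g[...,2]
        m={"cork":S>95,"panel":V<75,"stir":(V>165)&(S<40),"balance":(V>165)}[k].astype(np.uint8)
        m=cv2.morphologyEx(m,cv2.MORPH_OPEN,np.ones((5,5)))
        nn,l,s,ce=cv2.connectedComponentsWithStats(m)
        b=1+np.argmax(s[1:,4]);q=np.argwhere(l==b)[:,::-1].astype(np.float32)
        mm=cv2.minAreaRect(q) if k!="stir" else cv2.minEnclosingCircle(q)
        x,y=mm[0];print(n,k,"xy",round(c[0]+.09-y/2000,4),round(c[1]+.09-x/2000,4),np.round(np.array(mm[1])/2,1),mm[2:] )
        z=(np.hypot(W[...,0]-c[0],W[...,1]-c[1])<.04)&(abs(W[...,2]-h)<.006);print("   z med",np.nanmedian(W[z][:,2]).round(4))
        t=o.copy();t[l==b]=(t[l==b]//2+[0,120,0]).astype(np.uint8);out.append(cv2.resize(t,(200,200)))
cv2.imwrite("pics/seg.png",cv2.cvtColor(np.vstack([np.hstack(out[:4]),np.hstack(out[4:])]),cv2.COLOR_RGB2BGR))
```

```text
top balance xy 0.6158 0.1211 [128.7 101.4] (75.65067291259766,)
   z med 0.0451
top stir xy 0.4386 -0.2876 49.1 ()
   z med 0.0503
top panel xy 0.6585 -0.1471 [ 98.7 143.5] (80.18070220947266,)
   z med 0.0188
top cork xy 0.4075 0.2493 [97.3 99.3] (84.07542419433594,)
   z med 0.0063
scene balance xy 0.6376 0.0716 [129.8  10.2] (75.57923126220703,)
   z med 0.044
scene stir xy 0.4421 -0.2885 48.5 ()
   z med 0.0494
scene panel xy 0.6621 -0.1486 [108.7 142.8] (80.26055145263672,)
   z med 0.0176
scene cork xy 0.4124 0.247 [98.4 99.9] (84.0938491821289,)
   z med 0.0047
```

View pics/seg.png

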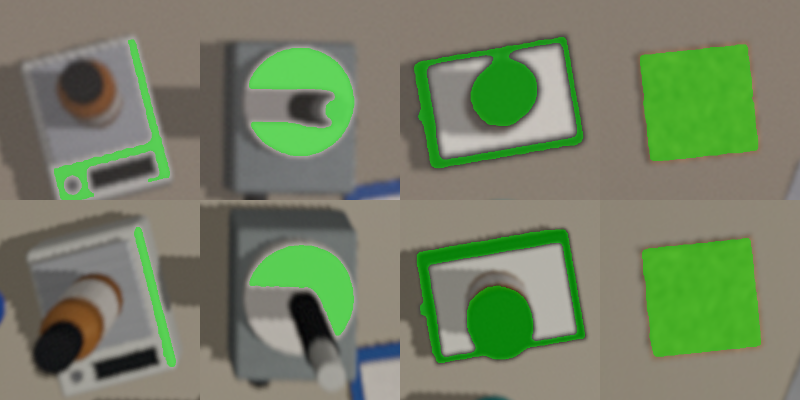

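```bash
cat >> h.py <<'E'
def go(tgt,yaw=-90):
    o=get_obs();r=R.from_quat(o["tool_rot"]);d=r.inv().apply(np.array(tgt)-o["position"])/.025
    t=R.from_euler('z',yaw,degrees=True)*R.from_euler('x',180,degrees=True)
    print("at",o["position"].round(4),"t",round(o["time"],2),"units",d.round(3),"turn",(r.inv()*t).as_rotvec(degrees=True).round(2),"w",o["grip_width"].round(4),"F",o["ft_force"].round(1))
E
python3 -c "
from h import *
go((.435,-.290,.18))"
```

```text
Traceback (most recent call last):
  File "h.py", line 25, in go
    print("at",o["position"].round(4),"t",round(o["time"],2),"units",d.round(3),"turn",(r.inv()*t).as_rotvec(degrees=True).round(2),"w",o["grip_width"].round(4),"F",o["ft_force"].round(1))
                                                                                                                                        ^^^^^^^^^^^^^^^^^^^^^
AttributeError: 'float' object has no attribute 'round'
```

```bash
sed -i 's/o\["grip_width"\].round(4)/round(o["grip_width"],4)/' h.py
python3 -c "
from h import *
go((.435,-.290,.18))"
```

```text
at [ 0.2166 -0.5863  0.1835] t 1.1 units [ -8.09  -12.302   0.139] turn [-0.   -0.   20.27] w 0.087 F [-0.9  1.3  0.2]
```

Call:
carry_out([
  [-1, -1, -1.5, 0, 0, 0, 2.5],
  [-1, -2, -3, 0, 0, 0, 5],
  [-1, -3.2, -4.8, 0, 0, 0, 8],
  [-1, -4.4, -6.6, 0, 0, 0, 11],
  [-1, -5.6, -8.4, 0, 0, 0, 14],
  [-1, -6.8, -10.2, 0, 0, 0, 17],
  [-1, -7.6, -11.5, 0, 0, 0, 20.2],
  [-1, -8.1, -12.3, 0.1, 0, 0, 20.2],
], force=20)

```text
time: 1.9
position: [0.4365, -0.2867, 0.1814]
tool_rot: [0.708, -0.706, 0.0, -0.0]
ft_force: [0.2, -0.3, -0.5]
grip_width: 0.0868
```

```bash
python3 -c "
from h import *
p,d,W,i=cloud('wrist');cv2.imwrite('pics/w1.png',p[...,::-1]);print(spot_in('wrist','vial_center'))
go((.435,-.290,.075))"
```

```text
[{'pixel': [194.9, 322.3], 'score': 0.91}]
at [ 0.4364 -0.2863  0.1809] t 2.0 units [0.154 0.055 4.236] turn [-0.    0.07  0.37] w 0.0873 F [-0.2 -0.  -0.7]
```

View pics/w1.png

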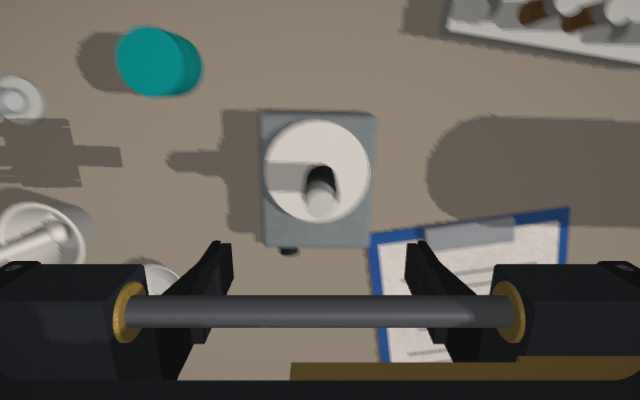

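```bash
cat >> h.py <<'E'
def tops(W,c,h,rad=.04,tol=.006):
    m=(np.hypot(W[...,0]-c[0],W[...,1]-c[1])<rad)&(abs(W[...,2]-h)<tol)
    q=W[m][:,:2].astype(np.float32);ce,rr=cv2.minEnclosingCircle(q);print(len(q),"mean",q.mean(0).round(4),"enc",np.round(ce,4),round(rr,4),"z",np.median(W[m][:,2]).round(4))
E
python3 -c "
from h import *
p,d,W,i=cloud('wrist');tops(W,(.435,-.29),.13,.03);tops(W,(.44,-.288),.05,.07,.004)
o=ortho(p,i,(.44,-.288),.05,.08);cv2.imwrite('pics/w2.png',o[...,::-1])
g=cv2.cvtColor(o,cv2.COLOR_RGB2GRAY);c=cv2.HoughCircles(g,cv2.HOUGH_GRADIENT,1,100,param1=80,param2=20,minRadius=92,maxRadius=108)[0][0];print(c,.44+.08-c[1]/2000,-.288+.08-c[0]/2000)
"
```

```text
729 mean [ 0.4334 -0.2909] enc [ 0.4325 -0.2908] 0.0118 z 0.1304
6717 mean [ 0.444  -0.2867] enc [ 0.4371 -0.2877] 0.0501 z 0.0505
[161.5 165.5  99.2] 0.43725 -0.28875
```

Call:
carry_out([
  [-1, 0.17, 0.1, 0.5, 0, 0, 0],
  [-1, 0.17, 0.1, 1.3, 0, 0, 0],
  [-1, 0.17, 0.1, 2.1, 0, 0, 0],
  [-1, 0.17, 0.1, 2.9, 0, 0, 0],
  [-1, 0.17, 0.1, 3.7, 0, 0, 0],
  [-1, 0.17, 0.1, 4.1, 0, 0, 0],
  [-1, 0.17, 0.1, 4.28, 0, 0, 0],
  [-1, 0.17, 0.1, 4.28, 0, 0, 0],
])

```text
time: 2.85
position: [0.432, -0.2947, 0.0738]
tool_rot: [0.707, -0.707, -0.0, 0.0]
ft_force: [0.1, 0.6, 0.2]
grip_width: 0.087
```

Call:
carry_out([
  [1, 0, 0, 0, 0, 0, 0],
  [1, 0, 0, 0, 0, 0, 0],
  [1, 0, 0, 0, 0, 0, 0],
  [1, 0, 0, 0, 0, 0, 0],
  [1, 0, 0, 0, 0, 0, 0],
  [1, 0, 0, 0, 0, 0, 0],
  [1, 0, 0, 0, 0, 0, 0],
  [1, 0, 0, 0, 0, 0, 0],
], force=20)

```text
time: 3.65
position: [0.4323, -0.294, 0.0739]
tool_rot: [0.708, -0.707, -0.0, -0.0]
ft_force: [-1.1, 0.4, -0.3]
grip_width: 0.0311
```

Call:
carry_out([
  [1, 0, 0, -0.3, 0, 0, 0],
  [1, 0, 0, -0.8, 0, 0, 0],
  [1, 0, 0, -1.5, 0, 0, 0],
  [1, -0.2, 0, -2.3, 0, 0, 0],
  [1, -0.6, 0, -3.0, 0, 0, 0],
  [1, -1.2, 0, -3.6, 0, 0, 0],
  [1, -2.2, 0, -3.9, 0, 0, 0],
  [1, -3.4, 0, -4, 0, 0, 0],
])

```text
time: 4.45
position: [0.4333, -0.2097, 0.1761]
tool_rot: [-0.707, 0.707, -0.002, 0.0]
ft_force: [1.5, -0.4, -0.6]
grip_width: 0.0222
```

Call:
carry_out([
  [1, -1.3, 0, 0, 0, 0, 0],
  [1, -2.6, 0, 0, 0, 0, 0],
  [1, -3.9, 0, 0, 0, 0, 0],
  [1, -5.2, 0, 0, 0, 0, 0],
  [1, -6.5, 0, 0, 0, 0, 0],
  [1, -7.8, 0, 0, 0, 0, 0],
  [1, -9.1, 0, 0, 0, 0, 0],
  [1, -10.4, 0, 0, 0, 0, 0],
])

```text
time: 5.25
position: [0.432, 0.0523, 0.175]
tool_rot: [0.708, -0.707, 0.001, -0.0]
ft_force: [0.9, 0.6, -1.2]
grip_width: 0.0221
```

Call:
carry_out([
  [1, -1.3, 0.1, 0, 0, 0, 0],
  [1, -2.6, 0.3, 0, 0, 0, 0],
  [1, -3.9, 0.5, 0, 0, 0, 0],
  [1, -5.2, 0.7, 0, 0, 0, 0],
  [1, -6.3, 0.8, 0, 0, 0, 0],
  [1, -7.2, 0.9, 0, 0, 0, 0],
  [1, -7.7, 0.9, 0, 0, 0, 0],
  [1, -7.9, 0.9, 0, 0, 0, 0],
])

```text
time: 6.05
position: [0.4094, 0.2494, 0.1746]
tool_rot: [0.708, -0.706, 0.0, -0.001]
ft_force: [0.3, -0.5, -1.4]
grip_width: 0.0222
```

```bash
python3 -c "
from h import *
p,d,W,i=cloud('wrist');cv2.imwrite('pics/w3.png',p[...,::-1])
o=ortho(p,i,(.41,.248),.006,.08)
go((.41,.248,.031))"
```

```text
at [0.4095 0.2493 0.1745] t 6.1 units [ 0.056 -0.016  5.738] turn [-0.06  0.03  0.13] w 0.0221 F [ 0.   0.6 -0.5]
```

View pics/w3.png

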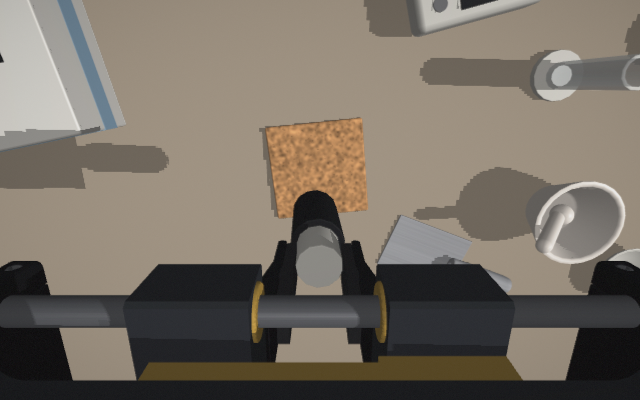

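```bash
python3 -c "
from h import *
p,d,W,i=cloud('wrist')
print(W[235:280:8,319].round(4)); print(W[190:235:6,319].round(4))
pt,_,Wt,_=cloud('top');m=(np.hypot(Wt[...,0]-.41,Wt[...,1]-.249)<.05)
ps,_,Ws,_=cloud('scene');cv2.imwrite('pics/s3.png',cv2.resize(ps[80:240,320:500],None,fx=4,fy=3.5)[...,::-1])
"
```

```text
[[0.4218 0.2494 0.2124]
 [0.4216 0.2494 0.2213]
 [0.4191 0.2494 0.2248]
 [0.4148 0.2494 0.2244]
 [0.4107 0.2494 0.2247]
 [0.4067 0.2494 0.225 ]]
[[0.3855 0.2491 0.0066]
 [   nan    nan    nan]
 [0.4258 0.2493 0.1717]
 [0.4258 0.2493 0.1829]
 [0.4256 0.2494 0.1924]
 [0.4246 0.2494 0.1989]
 [0.4221 0.2494 0.2013]
 [0.4219 0.2494 0.2088]]
```

View pics/s3.png

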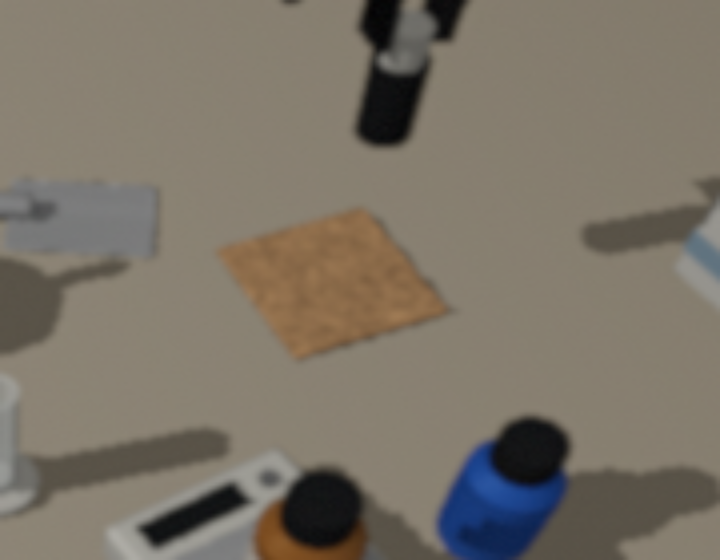

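```bash
python3 -c "
from h import *
for n in ('scene','top'):
  p,d,W,i=cloud(n)
  m=(np.hypot(W[...,0]-.41,W[...,1]-.249)<.06)&(W[...,2]>.05)
  v=np.argwhere(m)
  for rr in range(v[:,0].min(),v[:,0].max()+1,3):
    c=v[v[:,0]==rr][:,1]
    if len(c): 
      k=int(np.median(c)); print(n,rr,c.min(),c.max(),W[rr,k].round(4),p[rr,k])
"
```

```text
scene 0 420 475 [0.4382 0.2316 0.4038] [73 72 73]
scene 3 421 478 [0.4391 0.2358 0.399 ] [88 88 88]
scene 6 422 481 [0.4351 0.2434 0.3909] [76 76 76]
scene 9 425 483 [0.4447 0.2431 0.3918] [15 15 16]
scene 12 425 483 [0.4471 0.2429 0.3886] [10 11 12]
scene 15 424 482 [0.4483 0.2419 0.3848] [ 9 10 11]
scene 18 423 475 [0.4476 0.237  0.3805] [11 10 10]
scene 21 423 474 [0.4464 0.2376 0.375 ] [7 6 6]
scene 24 422 473 [0.4322 0.2494 0.3592] [10 11 11]
scene 27 420 472 [0.4308 0.2483 0.3535] [6 8 8]
scene 30 416 471 [0.4311 0.2442 0.3493] [11 11 12]
scene 33 400 471 [0.4325 0.2302 0.3477] [17 16 18]
scene 36 400 472 [0.4353 0.2315 0.344 ] [ 9 10 10]
scene 39 400 472 [0.4346 0.2335 0.3379] [11  7  9]
scene 42 399 471 [0.4352 0.2328 0.3331] [ 7  9 10]
scene 45 400 467 [0.4368 0.2295 0.3294] [11 12 14]
scene 48 402 460 [0.4352 0.2283 0.323 ] [24 25 27]
scene 51 412 463 [0.4357 0.2408 0.3151] [48 40 26]
scene 54 412 468 [0.4158 0.2626 0.2908] [53 42 23]
scene 57 408 467 [0.4147 0.2631 0.2839] [10  9 11]
scene 60 405 464 [0.4387 0.2398 0.3001] [47 49 50]
scene 63 407 463 [0.4422 0.239  0.2968]
[... 2117 characters left out ...]
83 0.5522] [63 70 82]
top 304 47 138 [0.3844 0.2606 0.5499] [61 70 81]
top 307 46 136 [0.3814 0.2629 0.5515] [60 68 79]
top 310 46 135 [0.3779 0.2705 0.5496] [60 69 80]
top 313 45 111 [0.3738 0.2786 0.5451] [48 54 62]
top 316 45 104 [0.3718 0.2782 0.5511] [51 57 65]
top 319 44 104 [0.3697 0.2761 0.5562] [48 54 62]
top 322 44 100 [0.3675 0.2757 0.5602] [49 55 63]
top 325 43 94 [0.3658 0.2761 0.5662] [50 57 64]
top 328 43 88 [0.3642 0.2753 0.5724] [49 55 63]
top 331 44 81 [0.363  0.2738 0.5794] [49 53 61]
top 334 46 73 [0.3613 0.2736 0.5843] [50 54 63]
top 337 48 68 [0.3586 0.2737 0.5855] [49 55 62]
top 340 49 61 [0.3571 0.2732 0.5907] [52 58 68]
top 343 52 55 [0.3548 0.2738 0.5927] [56 63 74]
```

Call:
carry_out([
  [1, 0, 0, 0.4, 0, 0, 0],
  [1, 0, 0, 1.2, 0, 0, 0],
  [1, 0, 0, 2.1, 0, 0, 0],
  [1, 0, 0, 3.0, 0, 0, 0],
  [1, 0, 0, 3.9, 0, 0, 0],
  [1, 0, 0, 4.7, 0, 0, 0],
  [1, 0, 0, 5.1, 0, 0, 0],
  [1, 0, 0, 5.2, 0, 0, 0],
])

```text
time: 7.15
position: [0.4083, 0.2478, 0.0426]
tool_rot: [0.707, -0.707, -0.001, 0.001]
ft_force: [-0.2, -0.5, -0.1]
grip_width: 0.022
```

Call:
carry_out([
  [1, 0, 0, 0.07, 0, 0, 0],
  [1, 0, 0, 0.14, 0, 0, 0],
  [1, 0, 0, 0.2, 0, 0, 0],
  [1, 0, 0, 0.24, 0, 0, 0],
  [1, 0, 0, 0.24, 0, 0, 0],
])

```text
time: 7.65
position: [0.4094, 0.2485, 0.0383]
tool_rot: [0.708, -0.707, 0.0, -0.0]
ft_force: [-0.1, -0.2, -1.1]
grip_width: 0.0223
```

```bash
python3 -c "
from h import *
p,d,W,i=cloud('wrist')
tops(W,(.41,.249),.086,.02,.008)
go((.41,.248,.036))"
```

```text
2487 mean [0.4135 0.2494] enc [0.4132 0.249 ] 0.0187 z 0.0881
at [0.4093 0.2485 0.0382] t 7.7 units [ 0.022 -0.027  0.089] turn [-0.03  0.01  0.08] w 0.0219 F [-0.   0.3 -0.8]
```

Call:
carry_out([
  [1, 0, 0, 0.04, 0, 0, 0],
  [1, 0, 0, 0.07, 0, 0, 0],
  [1, 0, 0, 0.09, 0, 0, 0],
  [1, 0, 0, 0.09, 0, 0, 0],
])

```text
time: 8.1
position: [0.4102, 0.2489, 0.0365]
tool_rot: [0.708, -0.707, 0.0, -0.001]
ft_force: [-0.7, 0.5, 6.3]
grip_width: 0.0219
```

Call:
carry_out([
  [0.1, 0, 0, 0, 0, 0, 0],
  [-1, 0, 0, 0, 0, 0, 0],
  [-1, 0, 0, 0, 0, 0, 0],
  [-1, 0, 0, 0, 0, 0, 0],
  [-1, 0, 0, 0, 0, 0, 0],
  [-1, 0, 0, 0, 0, 0, 0],
  [-1, 0, 0, 0, 0, 0, 0],
  [-1, 0, 0, 0, 0, 0, 0],
])

```text
time: 8.9
position: [0.4092, 0.2485, 0.0357]
tool_rot: [0.708, -0.707, -0.0, 0.0]
ft_force: [-0.5, 0.0, 0.3]
grip_width: 0.0781
```

```bash
python3 -c "
from h import *
p,d,W,i=cloud('wrist');cv2.imwrite('pics/w4.png',p[...,::-1])
tops(W,(.41,.249),.086,.02,.008)
go((.41,.248,.036))"
```

```text
1894 mean [0.4128 0.2524] enc [0.4112 0.2521] 0.0119 z 0.0862
at [0.4092 0.2484 0.0357] t 8.95 units [ 0.018 -0.033 -0.013] turn [ 0.   -0.    0.07] w 0.0813 F [-0.  -0.8  0. ]
```

View pics/w4.png

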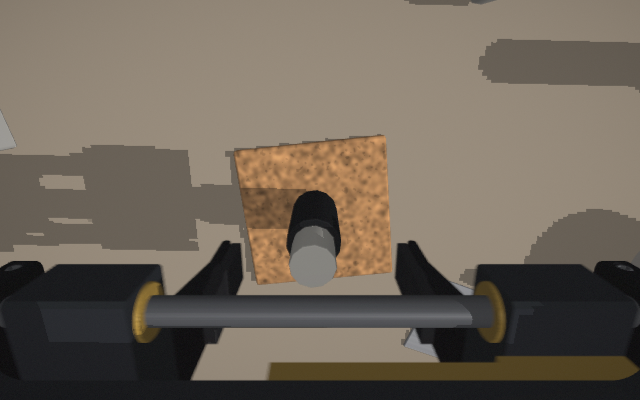

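Call:
carry_out([
  [-1, 0, 0, -0.5, 0, 0, 0],
  [-1, 0, 0, -1.5, 0, 0, 0],
  [-1, 0, 0, -3, 0, 0, 0],
  [-1, 0, 0, -4.4, 0, 0, 0],
  [-1, 0.5, -0.9, -5.7, 0, 0, 0],
  [-1, 1.1, -2.0, -6.2, 0, 0, 0],
  [-1, 1.9, -3.4, -6.2, 0, 0, 0],
  [-1, 2.7, -4.9, -6.2, 0, 0, 0],
])

```text
time: 9.75
position: [0.5326, 0.1807, 0.1918]
tool_rot: [0.708, -0.706, 0.0, -0.001]
ft_force: [1.0, 0.2, 0.7]
grip_width: 0.0872
```

Call:
carry_out([
  [-1, 0.8, -1.5, 0, 0, 0, 0],
  [-1, 1.5, -2.8, 0, 0, 0, 0],
  [-1, 2.0, -3.7, 0, 0, 0, 0],
  [-1, 2.26, -4.14, 0, 0, 0, 0],
  [-1, 2.26, -4.14, 0, 0, 0, 0],
  [-1, 2.26, -4.14, 0, 0, 0, 0],
])

```text
time: 10.35
position: [0.6338, 0.1253, 0.1903]
tool_rot: [0.708, -0.707, -0.001, 0.001]
ft_force: [-0.2, 0.9, -0.3]
grip_width: 0.0871
```

```bash
python3 -c "
from h import *
p,d,W,i=cloud('wrist');cv2.imwrite('pics/w5.png',p[...,::-1])
tops(W,(.635,.1245),.145,.03,.005)
go((.635,.1245,.083))"
```

```text
1601 mean [0.6341 0.1269] enc [0.6334 0.127 ] 0.017 z 0.1455
at [0.6335 0.1256 0.1905] t 10.4 units [ 0.047 -0.068  4.298] turn [0.13 0.02 0.12] w 0.0869 F [-0.  -0.7 -0.1]
```

View pics/w5.png

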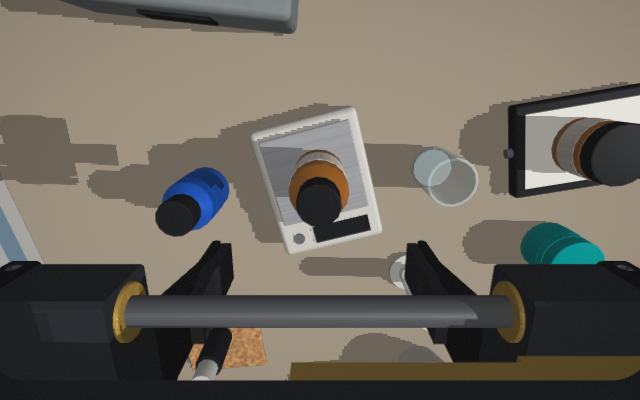

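Call:
carry_out([
  [-1, 0, 0, 0.5, 0, 0, 0],
  [-1, 0, 0, 1.3, 0, 0, 0],
  [-1, 0, 0, 2.1, 0, 0, 0],
  [-1, 0, 0, 2.9, 0, 0, 0],
  [-1, 0, 0, 3.7, 0, 0, 0],
  [-1, 0, 0, 4.1, 0, 0, 0],
  [-1, 0, 0, 4.3, 0, 0, 0],
  [-1, 0, 0, 4.3, 0, 0, 0],
])

```text
time: 11.2
position: [0.6347, 0.1251, 0.0827]
tool_rot: [0.708, -0.707, -0.0, 0.0]
ft_force: [-0.0, -0.8, 0.5]
grip_width: 0.0871
```

Call:
carry_out([
  [1, 0, 0, 0, 0, 0, 0],
  [1, 0, 0, 0, 0, 0, 0],
  [1, 0, 0, 0, 0, 0, 0],
  [1, 0, 0, 0, 0, 0, 0],
  [1, 0, 0, 0, 0, 0, 0],
  [1, 0, 0, 0, 0, 0, 0],
  [1, 0, 0, 0, 0, 0, 0],
  [1, 0, 0, 0, 0, 0, 0],
], force=30)

```text
time: 12.0
position: [0.6353, 0.1248, 0.0832]
tool_rot: [0.707, -0.707, -0.0, -0.0]
ft_force: [-0.8, 0.7, 1.0]
grip_width: 0.0335
```

Call:
carry_out([
  [1, 0, 0, 0, 0, 0, 0],
  [1, 0, 0, 0, 0, 0, 0],
  [1, 0, 0, 0, 0, 0, 0],
])

```text
time: 12.3
position: [0.6353, 0.1249, 0.0832]
tool_rot: [0.708, -0.707, -0.0, -0.0]
ft_force: [-0.2, 0.9, -0.7]
grip_width: 0.0335
```

```bash
python3 -c "
from h import *
p,d,W,i=cloud('scene');np.save('sW.npy',W)
x,y=proj(i,np.array([.635,.125,.1])).astype(int);print(x,y)
cv2.imwrite('pics/s5.png',cv2.resize(p[y-100:y+60,x-100:x+100],None,fx=4,fy=3.6,interpolation=2)[...,::-1])
for z in (.083,.102): print(z,proj(i,np.array([[.635,.125-.025,z],[.635,.125+.025,z],[.635,.125-.017,z],[.635,.125+.017,z]])).round(0))
pt,d,W,i=cloud('wrist');cv2.imwrite('pics/w6.png',pt[...,::-1])
"
```

```text
397 234
0.083 [[383. 242.]
 [408. 235.]
 [387. 241.]
 [404. 236.]]
0.102 [[384. 237.]
 [410. 230.]
 [389. 236.]
 [406. 231.]]
```

View pics/s5.png

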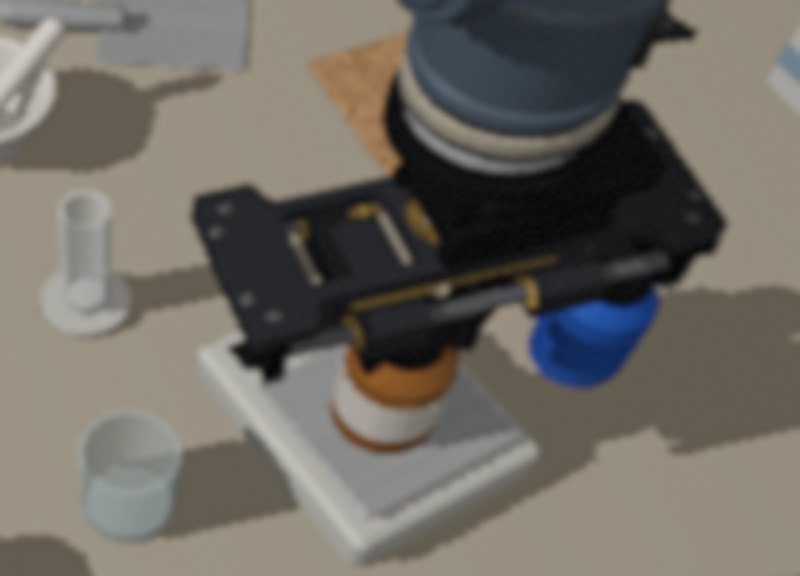

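View pics/w6.png

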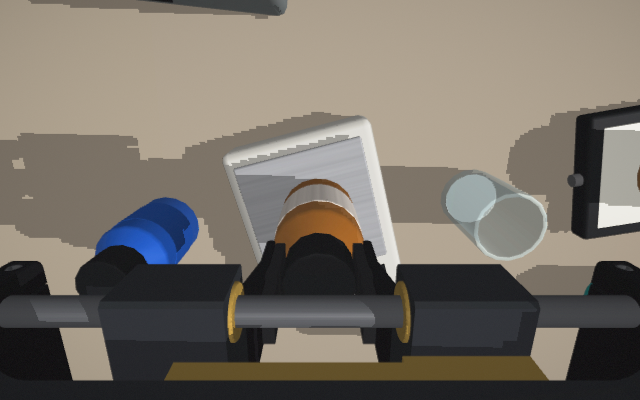

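```bash
python3 -c "
from h import *
p,d,W,i=cloud('wrist');print(i['origin'],get_obs()['position'])
for r in (238,244,250,260,275,290,320,345):
  print(r,[ (c,W[r,c].round(3).tolist()) for c in (262,272,278,284,320,350,360,366)])
s=np.load('sW.npy')
m=(abs(s[...,0]-.635)<.06)&(abs(s[...,1]-.125)<.06)&(s[...,2]>.1)&(s[...,2]<.25)
print(len(s[m])); 
for z in np.arange(.1,.25,.01):
  q=s[m&(abs(s[...,2]-z)<.005)]; print(round(z,3),len(q), q[:,:2].min(0).round(3) if len(q) else '', q[:,:2].max(0).round(3) if len(q) else '')
"; python3 - <<'E'
E
```

```text
[0.718326   0.12586278 0.28482603] [0.63533425 0.12484276 0.08318204]
238 [(262, [0.613, 0.167, 0.045]), (272, [0.612, 0.16, 0.045]), (278, [0.643, 0.147, 0.113]), (284, [0.644, 0.144, 0.116]), (320, [0.65, 0.125, 0.129]), (350, [0.644, 0.11, 0.117]), (360, [0.642, 0.104, 0.113]), (366, [0.613, 0.092, 0.046])]
244 [(262, [0.608, 0.167, 0.046]), (272, [0.646, 0.148, 0.128]), (278, [0.644, 0.146, 0.124]), (284, [0.644, 0.143, 0.125]), (320, [0.65, 0.125, 0.136]), (350, [0.642, 0.11, 0.119]), (360, [0.644, 0.106, 0.124]), (366, [0.645, 0.103, 0.126])]
250 [(262, [0.603, 0.168, 0.045]), (272, [0.646, 0.148, 0.134]), (278, [0.644, 0.145, 0.131]), (284, [0.643, 0.143, 0.128]), (320, [0.65, 0.125, 0.142]), (350, [0.638, 0.11, 0.118]), (360, [0.644, 0.106, 0.13]), (366, [0.646, 0.104, 0.134])]
260 [(262, [0.646, 0.151, 0.144]), (272, [0.644, 0.147, 0.141]), (278, [0.644, 0.144, 0.141]), (284, [0.638, 0.143, 0.129]), (320, [0.646, 0.125, 0.144]), (350, [0.641, 0.111, 0.135]), (360, [0.644, 0.107, 0.141]), (366, [0.644, 0.105, 0.141])]
275 [(262, [0.646, 0.149, 0.157]), (272, [0.644, 0.145, 0.
[... 751 characters left out ...]
5, 0.001]), (284, [0.481, 0.159, -0.0]), (320, [0.482, 0.125, 0.001]), (350, [nan, nan, nan]), (360, [0.481, 0.086, 0.0]), (366, [0.481, 0.08, -0.0])]
2937
0.1 37 [0.625 0.099] [0.66  0.142]
0.11 154 [0.626 0.099] [0.66  0.146]
0.12 93 [0.629 0.098] [0.656 0.15 ]
0.13 76 [0.641 0.098] [0.652 0.149]
0.14 100 [0.624 0.099] [0.652 0.149]
0.15 34 [0.628 0.127] [0.648 0.151]
0.16 15 [0.631 0.14 ] [0.647 0.152]
0.17 21 [0.635 0.141] [0.644 0.146]
0.18 11 [0.641 0.145] [0.647 0.149]
0.19 15 [0.611 0.075] [0.671 0.149]
0.2 167 [0.609 0.067] [0.674 0.18 ]
0.21 760 [0.608 0.065] [0.674 0.185]
0.22 406 [0.612 0.069] [0.674 0.179]
0.23 680 [0.611 0.065] [0.662 0.185]
0.24 265 [0.612 0.072] [0.663 0.18 ]
```

Call:
carry_out([
  [1, 0, 0, -0.2, 0, 0, 0],
  [1, 0, 0, -0.5, 0, 0, 0],
  [1, 0, 0, -1.0, 0, 0, 0],
  [1, 0, 0, -1.6, 0, 0, 0],
  [1, 0, 0, -2.3, 0, 0, 0],
  [1, 0, 0, -2.9, 0, 0, 0],
  [1, 0, 0, -3.3, 0, 0, 0],
  [1, 0, 0, -3.5, 0, 0, 0],
])

```text
time: 13.25
position: [0.6363, 0.1247, 0.1729]
tool_rot: [0.708, -0.707, 0.001, -0.001]
ft_force: [0.6, -0.1, -2.2]
grip_width: 0.0333
```

```bash
python3 -c "
from h import *
p,d,W,i=cloud('wrist');cv2.imwrite('pics/w7.png',p[...,::-1])
tops(W,(.635,.125),.233,.02,.01)
# balance pan, bottle lifted
o=ortho(p,i,(.625,.12),.045,.09);cv2.imwrite('pics/pan.png',o[...,::-1])
go((.439,-.288,.17))"
```

```text
3731 mean [0.641  0.1255] enc [0.6366 0.125 ] 0.0194 z 0.235
at [0.6362 0.1248 0.1729] t 13.3 units [16.5    7.911  0.091] turn [-0.18  0.    0.07] w 0.0331 F [ 0.7  1.  -2.5]
```

View pics/w7.png

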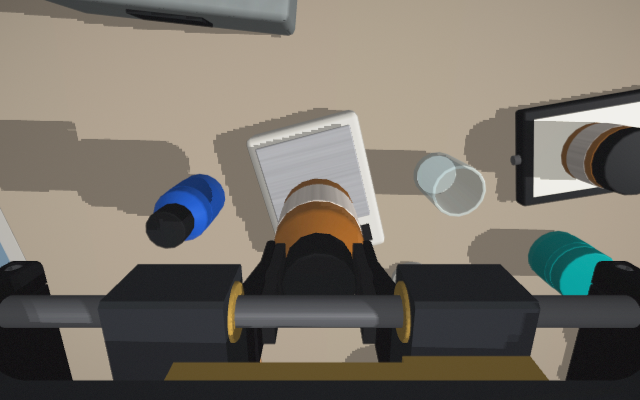

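View pics/pan.png

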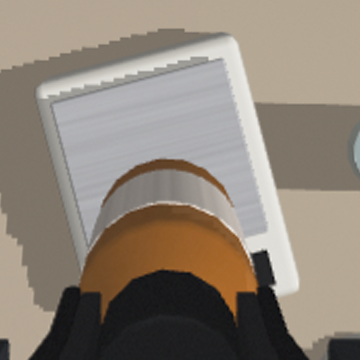

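Call:
carry_out([
  [1, 0.25, 0.12, 0, 0, 0, 0],
  [1, 0.7, 0.34, 0, 0, 0, 0],
  [1, 1.4, 0.67, 0, 0, 0, 0],
  [1, 2.3, 1.1, 0, 0, 0, 0],
  [1, 3.3, 1.58, 0, 0, 0, 0],
  [1, 4.3, 2.06, 0, 0, 0, 0],
  [1, 5.3, 2.54, 0, 0, 0, 0],
  [1, 6.3, 3.02, 0, 0, 0, 0],
])

```text
time: 14.1
position: [0.558, -0.035, 0.1702]
tool_rot: [0.707, -0.707, -0.001, 0.001]
ft_force: [1.4, 0.1, -2.0]
grip_width: 0.0333
```

Call:
carry_out([
  [1, 1, 0.48, 0, 0, 0, 0],
  [1, 2, 0.96, 0, 0, 0, 0],
  [1, 3, 1.44, 0, 0, 0, 0],
  [1, 4, 1.92, 0, 0, 0, 0],
  [1, 5, 2.4, 0, 0, 0, 0],
  [1, 6, 2.88, 0, 0, 0, 0],
  [1, 7, 3.36, 0, 0, 0, 0],
  [1, 7.9, 3.79, 0, 0, 0, 0],
])

```text
time: 14.9
position: [0.4631, -0.2322, 0.1704]
tool_rot: [-0.707, 0.707, 0.001, -0.0]
ft_force: [0.4, -0.2, -2.3]
grip_width: 0.0332
```

Call:
carry_out([
  [1, 0.8, 0.38, 0, 0, 0, 0],
  [1, 1.4, 0.67, 0, 0, 0, 0],
  [1, 1.9, 0.91, 0, 0, 0, 0],
  [1, 2.2, 1.06, 0, 0, 0, 0],
  [1, 2.3, 1.1, 0, 0, 0, 0],
  [1, 2.3, 1.1, 0, 0, 0, 0],
  [1, 2.3, 1.1, 0, 0, 0, 0],
])

```text
time: 15.6
position: [0.4382, -0.2873, 0.1706]
tool_rot: [0.708, -0.706, -0.0, -0.0]
ft_force: [-0.1, -0.1, -3.6]
grip_width: 0.0334
```

```bash
python3 -c "
from h import *
p,d,W,i=cloud('wrist');cv2.imwrite('pics/w8.png',p[...,::-1])
go((.439,-.288,.088))
o=ortho(p,i,(.44,-.288),.05,.08)
g=cv2.cvtColor(o,cv2.COLOR_RGB2GRAY);c=cv2.HoughCircles(g,cv2.HOUGH_GRADIENT,1,100,param1=80,param2=12,minRadius=94,maxRadius=106)
if c is not None:
  for c in c[0][:2]: print(c,.44+.08-c[1]/2000,-.288+.08-c[0]/2000)
"
```

```text
at [ 0.4383 -0.2872  0.1706] t 15.65 units [ 0.032 -0.03   3.306] turn [0.01 0.03 0.13] w 0.0332 F [-0.2  0.1 -2.2]
[154.5 163.5  98.5] 0.43824998 -0.28525
[142.5 296.5  98.5] 0.37175 -0.27925
```

View pics/w8.png

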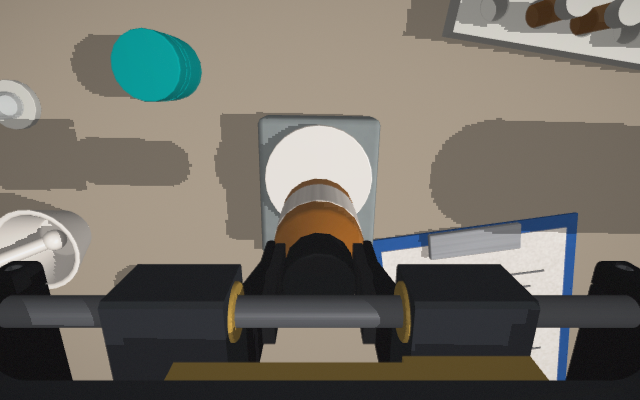

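Call:
carry_out([
  [1, 0, 0, 0.25, 0, 0, 0],
  [1, 0, 0, 0.7, 0, 0, 0],
  [1, 0, 0, 1.3, 0, 0, 0],
  [1, 0, 0, 1.9, 0, 0, 0],
  [1, 0, 0, 2.4, 0, 0, 0],
  [1, 0, 0, 2.8, 0, 0, 0],
  [1, 0, 0, 3.0, 0, 0, 0],
  [1, 0, 0, 3.1, 0, 0, 0],
])

```text
time: 16.45
position: [0.4379, -0.2877, 0.0924]
tool_rot: [0.708, -0.707, -0.001, -0.0]
ft_force: [0.4, 0.1, -2.2]
grip_width: 0.0329
```

Call:
carry_out([
  [1, 0, 0, 0.04, 0, 0, 0],
  [1, 0, 0, 0.08, 0, 0, 0],
  [1, 0, 0, 0.12, 0, 0, 0],
  [1, 0, 0, 0.15, 0, 0, 0],
  [1, 0, 0, 0.15, 0, 0, 0],
])

```text
time: 16.95
position: [0.4381, -0.2881, 0.0896]
tool_rot: [0.708, -0.707, 0.0, 0.0]
ft_force: [0.1, 0.3, -2.4]
grip_width: 0.0334
```

Call:
carry_out([
  [1, 0, 0, 0.03, 0, 0, 0],
  [1, 0, 0, 0.06, 0, 0, 0],
  [1, 0, 0, 0.06, 0, 0, 0],
])

```text
time: 17.25
position: [0.4382, -0.2881, 0.0882]
tool_rot: [0.708, -0.707, 0.0, -0.0]
ft_force: [-0.8, 0.5, 0.3]
grip_width: 0.0334
```

Call:
carry_out([
  [1, 0, 0, 0.02, 0, 0, 0],
  [1, 0, 0, 0.03, 0, 0, 0],
  [1, 0, 0, 0.03, 0, 0, 0],
])

```text
time: 17.55
position: [0.4384, -0.2881, 0.0881]
tool_rot: [0.708, -0.707, 0.0, -0.0]
ft_force: [-1.3, 1.2, 5.4]
grip_width: 0.0331
```

Foot is in contact (force turned from −2.4 to +5.4 N). Release and retreat.

Call:
carry_out([
  [0.1, 0, 0, 0, 0, 0, 0],
  [-0.3, 0, 0, 0, 0, 0, 0],
  [-1, 0, 0, 0, 0, 0, 0],
  [-1, 0, 0, 0, 0, 0, 0],
  [-1, 0, 0, 0, 0, 0, 0],
  [-1, 0, 0, 0, 0, 0, 0],
  [-1, 0, 0, 0, 0, 0, 0],
  [-1, 0, 0, 0, 0, 0, 0],
])

```text
time: 18.35
position: [0.4381, -0.288, 0.0872]
tool_rot: [0.708, -0.707, -0.0, 0.0]
ft_force: [-0.8, -0.1, 0.2]
grip_width: 0.0842
```

Call:
carry_out([
  [-1, 0, 0, -0.4, 0, 0, 0],
  [-1, 0, 0, -1.2, 0, 0, 0],
  [-1, 0, 0, -2.2, 0, 0, 0],
  [-1, 0, 0, -3.2, 0, 0, 0],
  [-1, 0, 0, -3.8, 0, 0, 0],
  [-1, 0, 0, -4, 0, 0, 0],
  [-1, 0, 0, -4, 0, 0, 0],
])

```text
time: 19.05
position: [0.4385, -0.2883, 0.1882]
tool_rot: [0.708, -0.707, 0.001, 0.0]
ft_force: [-0.1, -0.3, -0.2]
grip_width: 0.0869
```

```bash
python3 -c "
from h import *
p,d,W,i=cloud('wrist');cv2.imwrite('pics/w9.png',p[...,::-1])
tops(W,(.439,-.288),.15,.03,.006);tops(W,(.439,-.288),.05,.06,.004)
p,d,W,i=cloud('top');tops(W,(.439,-.288),.15,.03,.006)
go((.659,-.1465,.15))
o=ortho(p,i,(.625,.12),.045,.09);cv2.imwrite('pics/pan2.png',o[...,::-1])
cv2.imwrite('pics/top2.png',p[...,::-1])
"
```

```text
1670 mean [ 0.4367 -0.2859] enc [ 0.4357 -0.2858] 0.017 z 0.1494
4511 mean [ 0.4517 -0.2842] enc [ 0.4372 -0.2848] 0.05 z 0.0495
0 mean [nan nan] enc [0. 0.] 0.0 z nan
at [ 0.4376 -0.2875  0.1867] t 19.15 units [-5.629 -8.863  1.464] turn [0.05 0.06 0.07] w 0.087 F [ 0.6 -0.9  0.2]h.py:28: RuntimeWarning: Mean of empty slice.
  q=W[m][:,:2].astype(np.float32);ce,rr=cv2.minEnclosingCircle(q);print(len(q),"mean",q.mean(0).round(4),"enc",np.round(ce,4),round(rr,4),"z",np.median(W[m][:,2]).round(4))
  ret = um.true_divide(
  return _methods._mean(a, axis=axis, dtype=dtype,
  ret = ret.dtype.type(ret / rcount)
```

View pics/w9.png

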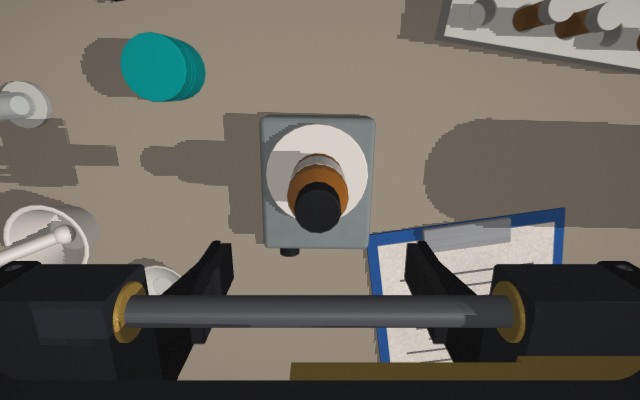

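View pics/pan2.png

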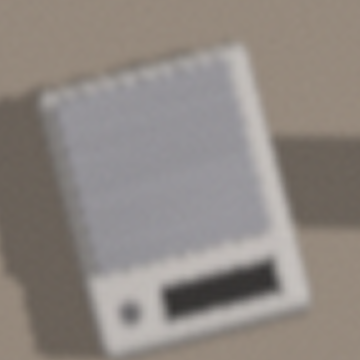

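View pics/top2.png

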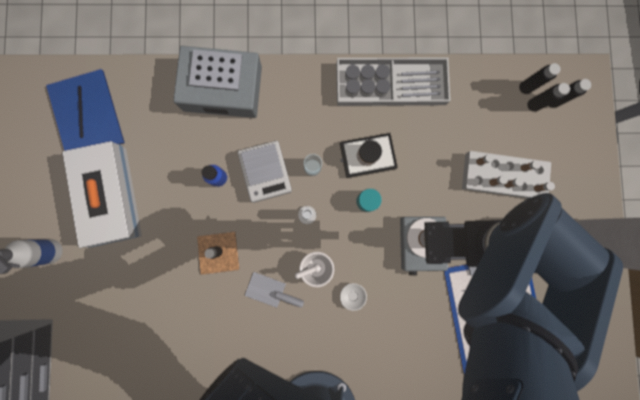

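```bash
python3 -c "
from h import *
p,d,W,i=cloud('wrist');o=get_obs()['position'];print(o)
for cs in ((212,218,222,226,230,233),(406,410,414,418,424)):
  for r in range(238,290,5):
    print(r,[ (c,(W[r,c]-o).round(3).tolist()) for c in cs])
"
```

```text
[ 0.43748298 -0.28740134  0.18634246]
238 [(212, [-0.088, 0.127, -0.185]), (218, [-0.089, 0.12, -0.186]), (222, [-0.089, 0.115, -0.186]), (226, [-0.089, 0.111, -0.187]), (230, [-0.089, 0.106, -0.187]), (233, [-0.089, 0.102, -0.187])]
243 [(212, [0.01, 0.053, 0.043]), (218, [0.01, 0.05, 0.043]), (222, [0.009, 0.049, 0.04]), (226, [0.009, 0.047, 0.039]), (230, [0.009, 0.045, 0.04]), (233, [-0.095, 0.103, -0.186])]
248 [(212, [0.01, 0.051, 0.048]), (218, [0.009, 0.049, 0.045]), (222, [0.009, 0.047, 0.045]), (226, [0.009, 0.045, 0.046]), (230, [0.007, 0.044, 0.042]), (233, [-0.102, 0.103, -0.186])]
253 [(212, [0.01, 0.05, 0.053]), (218, [0.008, 0.048, 0.05]), (222, [0.008, 0.046, 0.05]), (226, [0.008, 0.044, 0.05]), (230, [0.005, 0.044, 0.044]), (233, [-0.108, 0.104, -0.186])]
258 [(212, [0.009, 0.049, 0.056]), (218, [0.009, 0.046, 0.056]), (222, [0.009, 0.045, 0.056]), (226, [0.006, 0.044, 0.051]), (230, [0.003, 0.044, 0.044]), (233, [-0.115, 0.104, -0.186])]
263 [(212, [0.009, 0.048, 0.06]), (218, [0.009, 0.045, 0.061]), (222, [0.007, 0.044, 0.057]), (226, [0.003, 0.045, 0.05]), (230, 
[... 2059 characters left out ...]
006, -0.043, 0.06]), (424, [0.009, -0.044, 0.065])]
273 [(406, [-0.006, -0.042, 0.044]), (410, [-0.002, -0.042, 0.05]), (414, [0.002, -0.042, 0.057]), (418, [0.005, -0.042, 0.062]), (424, [0.008, -0.043, 0.068])]
278 [(406, [-0.008, -0.043, 0.044]), (410, [-0.005, -0.043, 0.05]), (414, [-0.001, -0.043, 0.057]), (418, [0.003, -0.043, 0.062]), (424, [0.006, -0.043, 0.069])]
283 [(406, [-0.145, -0.104, -0.18]), (410, [-0.006, -0.042, 0.052]), (414, [-0.002, -0.042, 0.059]), (418, [0.001, -0.043, 0.064]), (424, [0.004, -0.043, 0.07])]
288 [(406, [-0.153, -0.105, -0.182]), (410, [-0.008, -0.042, 0.053]), (414, [-0.005, -0.043, 0.058]), (418, [-0.002, -0.043, 0.064]), (424, [0.002, -0.043, 0.07])]
```

Call:
carry_out([
  [-1, -0.4, -0.6, 0, 0, 0, 0],
  [-1, -1.2, -1.9, 0, 0, 0, 0],
  [-1, -2.2, -3.5, 0.3, 0, 0, 0],
  [-1, -3.3, -5.2, 0.9, 0, 0, 0],
  [-1, -4.3, -6.8, 1.6, 0, 0, 0],
  [-1, -5.1, -8.0, 2.3, 0, 0, 0],
  [-1, -5.5, -8.7, 2.8, 0, 0, 0],
  [-1, -5.63, -8.86, 3, 0, 0, 0],
])

```text
time: 20.0
position: [0.6595, -0.1446, 0.1087]
tool_rot: [0.709, -0.706, -0.002, 0.001]
ft_force: [0.8, -0.4, 0.4]
grip_width: 0.087
```

Call:
carry_out([
  [-1, 0, 0, 0, 0, 0, 0],
  [-1, 0, 0, 0, 0, 0, 0],
])

```text
time: 20.2
position: [0.6583, -0.1477, 0.112]
tool_rot: [0.707, -0.707, -0.001, 0.001]
ft_force: [-0.1, 0.1, -0.5]
grip_width: 0.0872
```

```bash
python3 -c "
from h import *
p,d,W,i=cloud('wrist');cv2.imwrite('pics/w10.png',p[...,::-1])
tops(W,(.659,-.1465),.076,.05,.005)
go((.659,-.1465,.003))"
```

```text
4977 mean [ 0.6597 -0.1451] enc [ 0.6583 -0.1454] 0.029 z 0.077
at [ 0.6586 -0.148   0.1127] t 20.25 units [-0.063 -0.019  4.388] turn [ 0.02 -0.02 -0.  ] w 0.087 F [0.9 0.1 0.9]
```

View pics/w10.png

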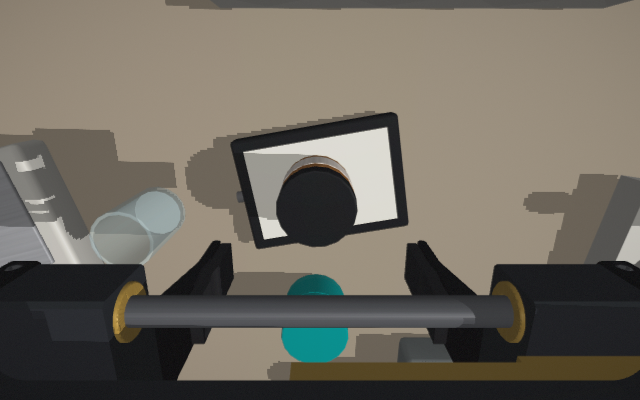

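Call:
carry_out([
  [-1, -0.08, 0, 0.4, 0, 0, 0],
  [-1, -0.08, 0, 1.1, 0, 0, 0],
  [-1, -0.08, 0, 1.9, 0, 0, 0],
  [-1, -0.08, 0, 2.7, 0, 0, 0],
  [-1, -0.08, 0, 3.4, 0, 0, 0],
  [-1, -0.08, 0, 4.0, 0, 0, 0],
  [-1, -0.08, 0, 4.25, 0, 0, 0],
  [-1, -0.08, 0, 4.35, 0, 0, 0],
])

```text
time: 21.05
position: [0.6589, -0.1451, 0.0029]
tool_rot: [0.707, -0.707, -0.0, 0.0]
ft_force: [-0.4, -0.6, -0.2]
grip_width: 0.0869
```

Call:
carry_out([
  [1, 0, 0, 0, 0, 0, 0],
  [1, 0, 0, 0, 0, 0, 0],
  [1, 0, 0, 0, 0, 0, 0],
  [1, 0, 0, 0, 0, 0, 0],
  [1, 0, 0, 0, 0, 0, 0],
  [1, 0, 0, 0, 0, 0, 0],
  [1, 0, 0, 0, 0, 0, 0],
  [1, 0, 0, 0, 0, 0, 0],
])

```text
time: 21.85
position: [0.6598, -0.1452, 0.004]
tool_rot: [0.708, -0.707, 0.0, -0.0]
ft_force: [-1.0, -0.4, 3.3]
grip_width: 0.0575
```

Call:
carry_out([
  [1, 0, 0, -0.2, 0, 0, 0],
  [1, 0, 0, -0.5, 0, 0, 0],
  [1, 0, 0, -1.0, 0, 0, 0],
  [1, 0, 0, -1.7, 0, 0, 0],
  [1, 0, 0, -2.5, 0, 0, 0],
  [1, 0, 0, -3.3, 0, 0, 0],
  [1, 0, 0, -4.0, 0, 0, 0],
  [1, 0, 0, -4.5, 0, 0, 0],
])

```text
time: 22.65
position: [0.6601, -0.1451, 0.1182]
tool_rot: [0.708, -0.707, 0.001, -0.001]
ft_force: [0.4, 0.3, -1.6]
grip_width: 0.0573
```

Call:
carry_out([
  [1, 0, 0, -0.2, 0, 0, 0],
  [1, 0, 0, -0.2, 0, 0, 0],
])

```text
time: 22.85
position: [0.6598, -0.1451, 0.1219]
tool_rot: [0.708, -0.707, 0.001, -0.0]
ft_force: [0.8, -0.9, -2.2]
grip_width: 0.0575
```

```bash
python3 -c "
from h import *
p,d,W,i=cloud('wrist');cv2.imwrite('pics/w11.png',p[...,::-1])
tops(W,(.659,-.1465),.2,.03,.014)
p,d,W,i=cloud('top');o=ortho(p,i,(.659,-.148),.018,.09);cv2.imwrite('pics/pt.png',o[...,::-1])
go((.631,.129,.13))"
```

```text
9479 mean [ 0.6642 -0.1456] enc [ 0.659  -0.1465] 0.0301 z 0.1931
at [ 0.6587 -0.1447  0.1202] t 22.95 units [-10.951   1.097  -0.384] turn [0.09 0.04 0.07] w 0.0573 F [ 0.1  0.2 -2.3]
```

View pics/w11.png

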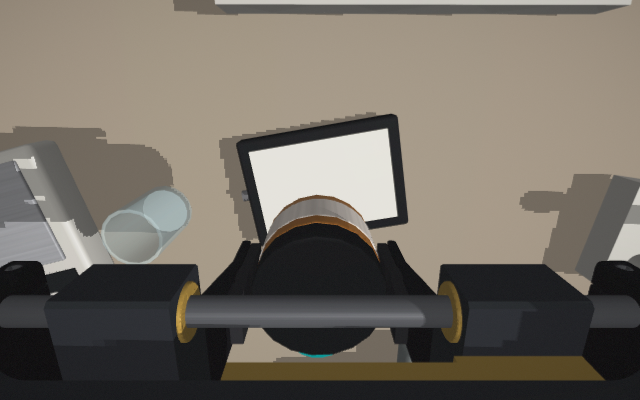

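Call:
carry_out([
  [1, -0.25, 0.02, 0, 0, 0, 0],
  [1, -0.7, 0.07, 0, 0, 0, 0],
  [1, -1.4, 0.14, 0, 0, 0, 0],
  [1, -2.3, 0.23, 0, 0, 0, 0],
  [1, -3.3, 0.33, 0, 0, 0, 0],
  [1, -4.3, 0.43, 0, 0, 0, 0],
  [1, -5.3, 0.53, 0, 0, 0, 0],
  [1, -6.3, 0.63, 0, 0, 0, 0],
])

```text
time: 23.75
position: [0.6425, 0.0153, 0.1207]
tool_rot: [0.708, -0.706, -0.001, 0.0]
ft_force: [0.0, 0.3, -1.5]
grip_width: 0.0573
```

Call:
carry_out([
  [1, -1, 0.1, 0, 0, 0, 0],
  [1, -2, 0.2, 0, 0, 0, 0],
  [1, -2.9, 0.29, 0, 0, 0, 0],
  [1, -3.7, 0.37, 0, 0, 0, 0],
  [1, -4.3, 0.43, 0, 0, 0, 0],
  [1, -4.65, 0.47, 0, 0, 0, 0],
  [1, -4.65, 0.47, 0, 0, 0, 0],
  [1, -4.65, 0.47, 0, 0, 0, 0],
])

```text
time: 24.55
position: [0.6316, 0.1284, 0.1209]
tool_rot: [0.708, -0.707, 0.0, 0.0]
ft_force: [0.0, 0.2, -1.5]
grip_width: 0.0571
```

```bash
python3 -c "
from h import *
p,d,W,i=cloud('wrist');cv2.imwrite('pics/w12.png',p[...,::-1])
tops(W,(.631,.129),.193,.03,.014)
o=ortho(p,i,(.631,.129),.045,.09)
cv2.drawMarker(o,(180,180),(255,0,0),0,10,1);q=o
pt=cv2.imread('pics/pt.png');cv2.drawMarker(pt,(180,180),(0,0,255),0,10,1)
cv2.imwrite('pics/pan3.png',np.hstack([q[...,::-1],pt]))
go((.631,.129,.0305))"
```

```text
10122 mean [0.6377 0.129 ] enc [0.631 0.129] 0.0301 z 0.1931
at [0.6318 0.128  0.1209] t 24.6 units [-0.042  0.031  3.617] turn [-0.01 -0.03  0.04] w 0.0575 F [ 0.2 -0.9 -1.6]
```

View pics/w12.png

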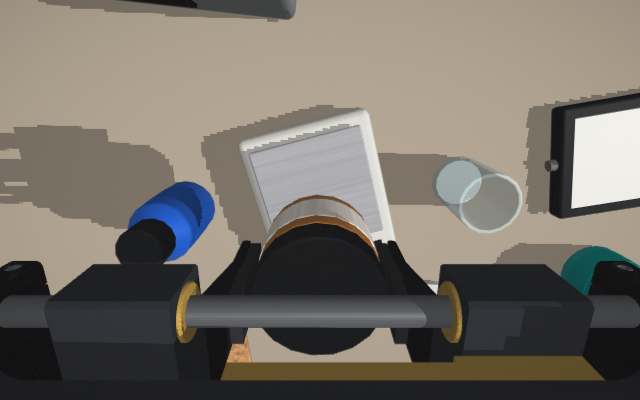

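View pics/pan3.png

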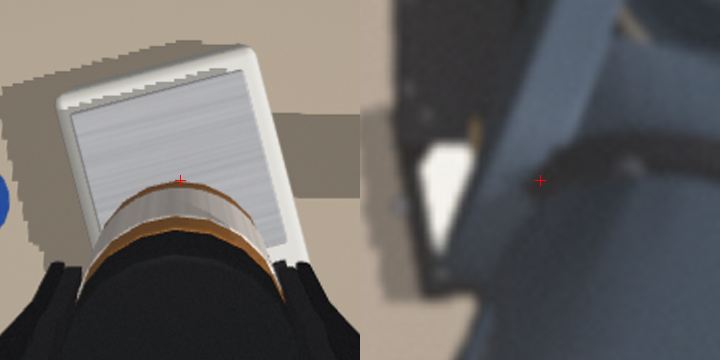

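Call:
carry_out([
  [1, -0.04, 0, 0.25, 0, 0, 0],
  [1, -0.04, 0, 0.7, 0, 0, 0],
  [1, -0.04, 0, 1.3, 0, 0, 0],
  [1, -0.04, 0, 2.0, 0, 0, 0],
  [1, -0.04, 0, 2.6, 0, 0, 0],
  [1, -0.04, 0, 3.1, 0, 0, 0],
  [1, -0.04, 0, 3.35, 0, 0, 0],
  [1, -0.04, 0, 3.45, 0, 0, 0],
])

```text
time: 25.4
position: [0.6311, 0.1297, 0.0335]
tool_rot: [0.708, -0.707, -0.001, 0.001]
ft_force: [-0.1, -0.3, -1.2]
grip_width: 0.0573
```

Call:
carry_out([
  [1, 0, 0, 0.04, 0, 0, 0],
  [1, 0, 0, 0.08, 0, 0, 0],
  [1, 0, 0, 0.12, 0, 0, 0],
  [1, 0, 0, 0.12, 0, 0, 0],
])

```text
time: 25.8
position: [0.6319, 0.1298, 0.0322]
tool_rot: [0.708, -0.707, 0.0, -0.0]
ft_force: [0.8, -0.5, -2.0]
grip_width: 0.0573
```

Call:
carry_out([
  [1, 0, 0, 0.03, 0, 0, 0],
  [1, 0, 0, 0.05, 0, 0, 0],
  [1, 0, 0, 0.05, 0, 0, 0],
])

```text
time: 26.1
position: [0.6318, 0.1298, 0.0311]
tool_rot: [0.708, -0.707, 0.0, -0.0]
ft_force: [-0.6, -0.5, 1.5]
grip_width: 0.0575
```

Contact just made (force −2.0 → +1.5 N). Release and rise.

Call:
carry_out([
  [1, 0, 0, 0.02, 0, 0, 0],
  [0, 0, 0, 0.02, 0, 0, 0],
  [-1, 0, 0, 0.02, 0, 0, 0],
  [-1, 0, 0, 0.02, 0, 0, 0],
  [-1, 0, 0, 0.02, 0, 0, 0],
  [-1, 0, 0, 0.02, 0, 0, 0],
  [-1, 0, 0, 0.02, 0, 0, 0],
  [-1, 0, 0, 0.02, 0, 0, 0],
])

```text
time: 26.9
position: [0.6316, 0.1297, 0.0298]
tool_rot: [0.708, -0.707, -0.0, 0.0]
ft_force: [-0.2, 0.7, -0.3]
grip_width: 0.0862
```

Call:
carry_out([
  [-1, 0, 0, -0.4, 0, 0, 0],
  [-1, 0, 0, -1.2, 0, 0, 0],
  [-1, 0, 0, -2.2, 0, 0, 0],
  [-1, 0, 0, -3.2, 0, 0, 0],
  [-1, 0, 0, -3.9, 0, 0, 0],
  [-1, 0, 0, -4.2, 0, 0, 0],
  [-1, 0, 0, -4.2, 0, 0, 0],
])

```text
time: 27.6
position: [0.6325, 0.1298, 0.1367]
tool_rot: [0.708, -0.707, 0.001, -0.001]
ft_force: [-0.7, 0.4, -0.3]
grip_width: 0.0865
```

```bash
python3 -c "
from h import *
p,d,W,i=cloud('wrist');cv2.imwrite('pics/w13.png',p[...,::-1])
tops(W,(.631,.129),.103,.05,.005)
p,d,W,i=cloud('top');tops(W,(.411,.25),.086,.03,.006)
cv2.imwrite('pics/top3.png',p[...,::-1])
go((.411,.252,.10))"
```

```text
4988 mean [0.6302 0.1309] enc [0.6288 0.1312] 0.0291 z 0.102
0 mean [nan nan] enc [0. 0.] 0.0 z nan
at [0.631  0.1297 0.1344] t 27.7 units [-4.903  8.79   1.387] turn [ 0.07 -0.    0.07] w 0.087 F [-1.  -0.1  0.3]h.py:28: RuntimeWarning: Mean of empty slice.
  q=W[m][:,:2].astype(np.float32);ce,rr=cv2.minEnclosingCircle(q);print(len(q),"mean",q.mean(0).round(4),"enc",np.round(ce,4),round(rr,4),"z",np.median(W[m][:,2]).round(4))
  ret = um.true_divide(
  return _methods._mean(a, axis=axis, dtype=dtype,
  ret = ret.dtype.type(ret / rcount)
```

View pics/w13.png

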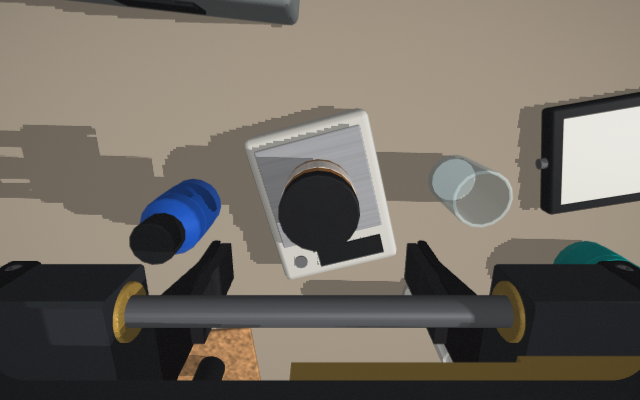

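Call:
carry_out([
  [-1, -0.3, 0.5, 0, 0, 0, 0],
  [-1, -0.9, 1.6, 0, 0, 0, 0],
  [-1, -1.7, 3.0, 0, 0, 0, 0],
  [-1, -2.6, 4.6, 0.2, 0, 0, 0],
  [-1, -3.5, 6.2, 0.6, 0, 0, 0],
  [-1, -4.3, 7.6, 0.9, 0, 0, 0],
  [-1, -4.7, 8.5, 1, 0, 0, 0],
  [-1, -4.9, 8.8, 1, 0, 0, 0],
])

```text
time: 28.5
position: [0.4058, 0.2522, 0.1087]
tool_rot: [0.708, -0.706, -0.002, 0.003]
ft_force: [0.8, -0.6, -0.9]
grip_width: 0.0871
```

Call:
carry_out([
  [-1, 0, 0, 0, 0, 0, 0],
  [-1, 0, 0, 0, 0, 0, 0],
])

```text
time: 28.7
position: [0.413, 0.2521, 0.1101]
tool_rot: [0.708, -0.707, 0.001, -0.001]
ft_force: [0.3, -0.3, 0.7]
grip_width: 0.0869
```

```bash
python3 -c "
from h import *
p,d,W,i=cloud('wrist');cv2.imwrite('pics/w14.png',p[...,::-1])
tops(W,(.411,.252),.086,.03,.005)
go((.411,.252,-.005))"
```

```text
883 mean [0.4123 0.2523] enc [0.4115 0.2524] 0.0116 z 0.0863
at [0.4134 0.2519 0.1102] t 28.75 units [-2.000e-03  1.040e-01  4.606e+00] turn [-0.12  0.03  0.03] w 0.0872 F [0.5 0.2 0. ]
```

View pics/w14.png

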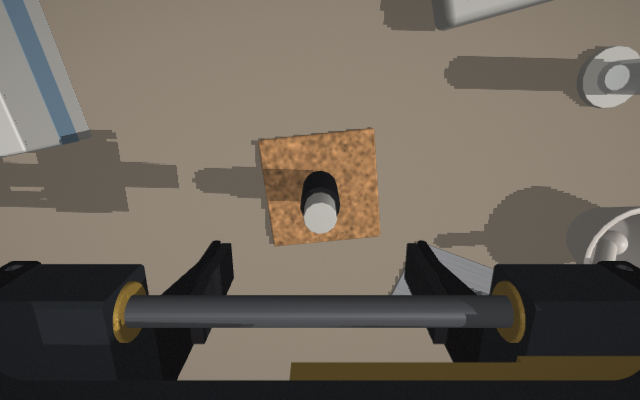

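Call:
carry_out([
  [-1, 0, 0.06, 0.4, 0, 0, 0],
  [-1, 0, 0.06, 1.1, 0, 0, 0],
  [-1, 0, 0.06, 1.9, 0, 0, 0],
  [-1, 0, 0.06, 2.7, 0, 0, 0],
  [-1, 0, 0.06, 3.5, 0, 0, 0],
  [-1, 0, 0.06, 4.2, 0, 0, 0],
  [-1, 0, 0.06, 4.5, 0, 0, 0],
  [-1, 0, 0.06, 4.6, 0, 0, 0],
])

```text
time: 29.55
position: [0.4099, 0.2514, -0.0062]
tool_rot: [0.707, -0.707, -0.0, 0.001]
ft_force: [-0.1, 0.2, -0.0]
grip_width: 0.0874
```

Call:
carry_out([
  [1, 0, 0, 0, 0, 0, 0],
  [1, 0, 0, 0, 0, 0, 0],
  [1, 0, 0, 0, 0, 0, 0],
  [1, 0, 0, 0, 0, 0, 0],
  [1, 0, 0, 0, 0, 0, 0],
  [1, 0, 0, 0, 0, 0, 0],
  [1, 0, 0, 0, 0, 0, 0],
  [1, 0, 0, 0, 0, 0, 0],
], force=20)

```text
time: 30.35
position: [0.4099, 0.252, -0.005]
tool_rot: [0.708, -0.707, 0.0, 0.0]
ft_force: [0.2, -0.8, -0.7]
grip_width: 0.0311
```

Call:
carry_out([
  [1, 0, 0, 0, 0, 0, 0],
  [1, 0, 0, 0, 0, 0, 0],
  [1, 0, 0, 0, 0, 0, 0],
])

```text
time: 30.65
position: [0.4099, 0.2519, -0.0051]
tool_rot: [0.708, -0.707, -0.0, 0.0]
ft_force: [-0.2, -0.2, 0.3]
grip_width: 0.0295
```

Call:
carry_out([
  [1, 0, 0, -0.2, 0, 0, 0],
  [1, 0, 0, -0.6, 0, 0, 0],
  [1, 0, 0, -1.3, 0, 0, 0],
  [1, 0, 0, -2.2, 0, 0, 0],
  [1, 0, 0, -3.2, 0, 0, 0],
  [1, 0, 0, -4.1, 0, 0, 0],
  [1, 0, 0, -4.7, 0, 0, 0],
  [1, 0, 0, -5, 0, 0, 0],
])

```text
time: 31.45
position: [0.4107, 0.2523, 0.1221]
tool_rot: [0.708, -0.707, 0.001, -0.002]
ft_force: [0.8, 0.2, -0.8]
grip_width: 0.0293
```

Call:
carry_out([
  [1, 0.25, -0.15, -0.1, 0, 0, 0],
  [1, 0.7, -0.43, -0.2, 0, 0, 0],
  [1, 1.4, -0.87, -0.2, 0, 0, 0],
  [1, 2.2, -1.37, -0.2, 0, 0, 0],
  [1, 3.1, -1.93, -0.2, 0, 0, 0],
  [1, 4.0, -2.49, -0.2, 0, 0, 0],
  [1, 4.9, -3.05, -0.2, 0, 0, 0],
  [1, 5.8, -3.61, -0.2, 0, 0, 0],
])

```text
time: 32.25
position: [0.5004, 0.1049, 0.1239]
tool_rot: [0.707, -0.707, -0.001, 0.001]
ft_force: [-0.4, 0.4, -0.8]
grip_width: 0.0294
```

Call:
carry_out([
  [1, 0.9, -0.56, 0, 0, 0, 0],
  [1, 1.8, -1.12, 0, 0, 0, 0],
  [1, 2.7, -1.68, 0, 0, 0, 0],
  [1, 3.6, -2.24, 0, 0, 0, 0],
  [1, 4.5, -2.8, 0, 0, 0, 0],
  [1, 5.4, -3.36, 0, 0, 0, 0],
  [1, 6.3, -3.92, 0, 0, 0, 0],
  [1, 7.2, -4.48, 0, 0, 0, 0],
])

```text
time: 33.05
position: [0.6121, -0.075, 0.1235]
tool_rot: [0.707, -0.707, -0.001, 0.001]
ft_force: [0.1, 0.1, -1.4]
grip_width: 0.0294
```

Call:
carry_out([
  [1, 0.9, -0.56, 0, 0, 0, 0],
  [1, 1.7, -1.06, 0, 0, 0, 0],
  [1, 2.4, -1.5, 0, 0, 0, 0],
  [1, 2.8, -1.75, 0, 0, 0, 0],
  [1, 3.0, -1.87, 0, 0, 0, 0],
  [1, 3.0, -1.87, 0, 0, 0, 0],
  [1, 3.0, -1.87, 0, 0, 0, 0],
])

```text
time: 33.75
position: [0.6585, -0.147, 0.1245]
tool_rot: [0.708, -0.707, -0.001, 0.0]
ft_force: [0.4, 0.0, -1.2]
grip_width: 0.0294
```

```bash
python3 -c "
from h import *
p,d,W,i=cloud('wrist');cv2.imwrite('pics/w15.png',p[...,::-1])
tops(W,(.659,-.148),.217,.02,.008)
o=ortho(p,i,(.659,-.148),.018,.09);cv2.drawMarker(o,(180,180),(255,0,0),0,10,1);cv2.imwrite('pics/pan4.png',o[...,::-1])
go((.659,-.148,.007))"
```

```text
1655 mean [ 0.657  -0.1489] enc [ 0.659 -0.148] 0.02 z 0.2158
at [ 0.6586 -0.1467  0.1247] t 33.8 units [ 0.055 -0.021  4.709] turn [0.08 0.05 0.11] w 0.0294 F [ 0.1  0.4 -0.6]
```

View pics/w15.png

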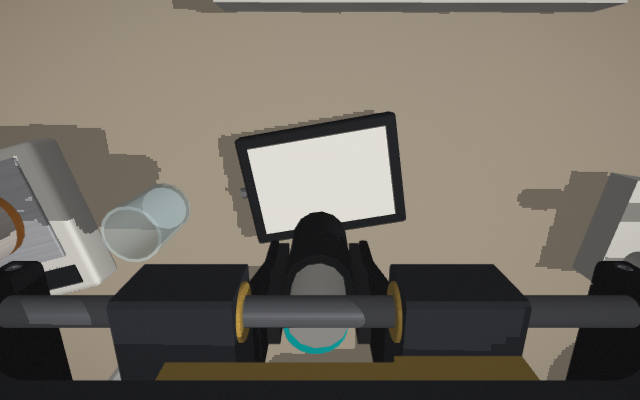

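View pics/pan4.png

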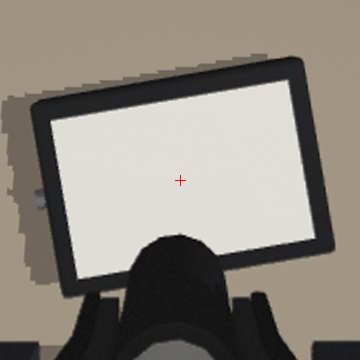

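Call:
carry_out([
  [1, 0.08, 0, 0.3, 0, 0, 0],
  [1, 0.08, 0, 0.9, 0, 0, 0],
  [1, 0.08, 0, 1.7, 0, 0, 0],
  [1, 0.08, 0, 2.5, 0, 0, 0],
  [1, 0.08, 0, 3.3, 0, 0, 0],
  [1, 0.08, 0, 4.0, 0, 0, 0],
  [1, 0.08, 0, 4.35, 0, 0, 0],
  [1, 0.08, 0, 4.5, 0, 0, 0],
])

```text
time: 34.6
position: [0.6582, -0.149, 0.0105]
tool_rot: [0.708, -0.707, -0.001, 0.001]
ft_force: [-0.1, 0.7, -1.2]
grip_width: 0.0295
```

Call:
carry_out([
  [1, 0, 0, 0.05, 0, 0, 0],
  [1, 0, 0, 0.1, 0, 0, 0],
  [1, 0, 0, 0.14, 0, 0, 0],
  [1, 0, 0, 0.14, 0, 0, 0],
])

```text
time: 35.0
position: [0.6598, -0.1499, 0.0096]
tool_rot: [0.708, -0.707, 0.0, -0.0]
ft_force: [0.4, -1.4, -1.6]
grip_width: 0.0296
```

Call:
carry_out([
  [1, 0, 0, 0.03, 0, 0, 0],
  [1, 0, 0, 0.06, 0, 0, 0],
  [1, 0, 0, 0.06, 0, 0, 0],
])

```text
time: 35.3
position: [0.6594, -0.1497, 0.0075]
tool_rot: [0.708, -0.707, 0.0, -0.0]
ft_force: [-0.1, 0.2, -2.1]
grip_width: 0.0294
```

Call:
carry_out([
  [1, 0, 0, 0.03, 0, 0, 0],
  [1, 0, 0, 0.05, 0, 0, 0],
  [1, 0, 0, 0.05, 0, 0, 0],
])

```text
time: 35.6
position: [0.6597, -0.1498, 0.007]
tool_rot: [0.708, -0.707, 0.0, -0.0]
ft_force: [-2.2, 1.0, 5.0]
grip_width: 0.0296
```

Contact (+5 N). Release and rise.

Call:
carry_out([
  [0.2, 0, 0, 0, 0, 0, 0],
  [-1, 0, 0, 0, 0, 0, 0],
  [-1, 0, 0, 0, 0, 0, 0],
  [-1, 0, 0, 0, 0, 0, 0],
  [-1, 0, 0, 0, 0, 0, 0],
  [-1, 0, 0, 0, 0, 0, 0],
  [-1, 0, 0, 0, 0, 0, 0],
  [-1, 0, 0, 0, 0, 0, 0],
])

```text
time: 36.4
position: [0.6594, -0.1498, 0.0062]
tool_rot: [0.708, -0.707, 0.0, 0.0]
ft_force: [-0.8, 0.6, -0.4]
grip_width: 0.0824
```

Call:
carry_out([
  [-1, 0, 0, -0.4, 0, 0, 0],
  [-1, 0, 0, -1.2, 0, 0, 0],
  [-1, 0, 0, -2.2, 0, 0, 0],
  [-1, 0, 0, -3.3, 0, 0, 0],
  [-1, 0, 0, -4.3, 0, 0, 0],
  [-1, 0, 0, -5, 0, 0, 0],
  [-1, 0, 0, -5.2, 0, 0, 0],
  [-1, 0, 0, -5.2, 0, 0, 0],
])

```text
time: 37.2
position: [0.66, -0.1499, 0.1375]
tool_rot: [0.708, -0.707, 0.001, -0.0]
ft_force: [-0.4, 0.1, -0.2]
grip_width: 0.087
```

```bash
python3 -c "
from h import *
go((.659,-.148,.007))
p,d,W,i=cloud('wrist');cv2.imwrite('pics/w16.png',p[...,::-1])
tops(W,(.659,-.148),.098,.03,.005)
p,d,W,i=cloud('scene');cv2.imwrite('pics/s16.png',p[...,::-1])
for n,c,h in (('bottle',(.439,-.288),.15),('jar',(.63,.13),.103),('vial',(.659,-.148),.098),('beaker',(.632,-.001),.068),('cyl',(.504,.0155),.1)): print(n);tops(W,c,h,.045,.006)
"
```

```text
at [ 0.66   -0.1499  0.1375] t 37.2 units [-0.082  0.051  5.221] turn [-0.12 -0.05  0.08] w 0.087 F [-0.4  0.1 -0.2]
771 mean [ 0.6604 -0.1486] enc [ 0.6598 -0.1486] 0.0117 z 0.097
bottle
250 mean [ 0.4397 -0.2873] enc [ 0.4376 -0.2883] 0.0178 z 0.149
jar
731 mean [0.6326 0.128 ] enc [0.631  0.1284] 0.0296 z 0.1018
vial
154 mean [ 0.6628 -0.1506] enc [ 0.6621 -0.1509] 0.012 z 0.0969
beaker
164 mean [ 0.6322 -0.0009] enc [ 0.6317 -0.0011] 0.0244 z 0.0662
cyl
79 mean [0.5049 0.0153] enc [0.5048 0.0152] 0.013 z 0.0981
```

View pics/s16.png

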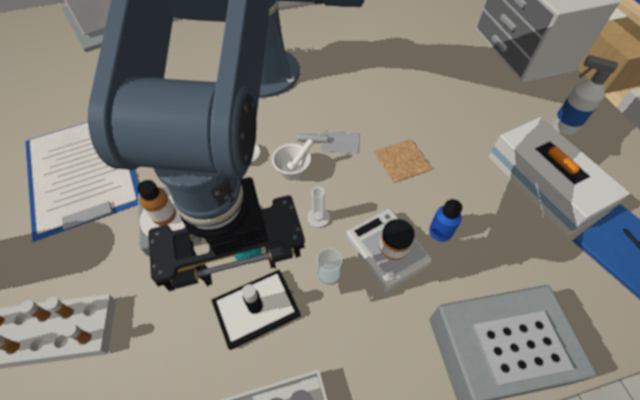

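View pics/w16.png

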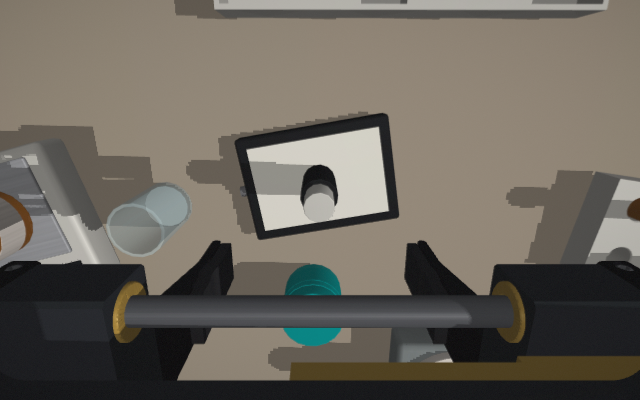

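```bash
python3 -c "
from rig import *
print(hand_in())"
```

```text
the job is handed in; nothing more can be done
None
```

The swap is done and the job is handed in, at about 37 s of the 128 s allowed. The hand-in gives no verdict, so the figures below are my own checks.

The vial was parked upright on the cork mat and let go. Then the bottle went to the stirrer plate, the jar to the balance pan, and the vial from the mat to the light panel. I left the blue bottle and the turquoise jar alone.

**Last checks:** all three samples are upright and let go, and the gripper is clear of everything.

| Sample | Surface | Off the middle, about |
|---|---|---|
| Bottle | stirrer plate | 2 mm |
| Jar | balance pan | 2–3 mm |
| Vial | light panel | 1–4 mm, depending on the camera |

- **Heights:** the top of each sample is within about 1 mm of what it should be when standing on its surface.
- **Bystanders:** the beaker and the measuring cylinder are within 1 mm of where they started.

**What disagreed:**
- **Fingertip position:** the fingertips really sit about 39 mm above the reported TCP. Because of this, and because I started lifting before the fingers had closed, I first picked up the vial and the bottle by their caps. They held without slipping; I allowed for the offset in the jar grasp and the final vial grasp.
- **Cameras:** the scene camera reads x about 4 mm higher than the top camera at the level of the surfaces, so I took the final target positions mainly from the wrist and top views.

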